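# Mark a batch of coat toggles in the spring press

### The arm

A 7-joint arm with a two-finger parallel gripper is mounted at the origin on the work surface. World frame = base frame: x ahead of the robot, y to its left, z up, the work surface at z = 0. Lengths are in m, angles in rad, forces in N, time in s.
With the tool pointing down it reaches from about 0.4 to 0.85 m from the base axis. Payload 6.9 kg.
Tool frame: the origin (TCP) lies on the centre line of the jaws, within the pads' length; the fingertips stand 19 mm ahead of it and the grasp point (between the pads) is the TCP; z points along the fingers, y is the direction in which the jaws open and shut (so a half turn about z gives the same grasp; the last joint's range is limited). The gripper opens to 85 mm and grips with 20 to 120 N. Pads are 22 mm wide; open, the fingers measure 114 mm over their backs; the gripper's body (76 mm by 85 mm) begins 54 mm behind the grasp point. The pads swing forward as they close: fully open they stand 13 mm farther back than shut.
Start: joints at [1.27, 0.507, -0.238, 1.5, 0.126, 1.149, -0.155], TCP at [0.247, -0.574, 0.25] pointing down, gripper open.
Joint ranges: [-3.08, 3.08], [-0.24, 2.05], [-1.43, 1.35], [0, 2.5], [-1.52, 4.66], [0.17, 1.96], [-2.89, 2.89]. Speed limits (rad/s): [2.39, 2.39, 3.14, 3.14, 3.14, 3.14, 3.14].

### API

Orientations are given as a unit quaternion [w, x, y, z].
In Python, from cell import sense, grab_frame, ticket, models gives the robot as it stands.
- The arm moves only by the tool send_rows, never from a script. Its argument "commands" is a list of rows, each a list of 3 entries, a list of its own where there are three numbers: the turn, a rotation vector about the tool's x, y, z in degrees, then the shift along the tool's x, y, z in mm, then the finger opening in mm, from 0 to 85.4. In form: [[[rx, ry, rz], [tx, ty, tz], grip], ...]. A call has 1 to 12 rows; each row shifts and turns the commanded pose from where the row before left it, along the tool's axes as they then stand; what a row does not reach is not made up. A row lasts 1/12 s, in which the tool goes at most 41.7 mm and 7.16 degrees, less where a joint would pass 70% of its speed; a pose out of reach is approached as far as the arm can. A call is refused whole if a number of a shift passes 41.7 or a number of a turn 7.16, either way. A call with a gripper value outside its range is refused whole. The fingers move at their own pace and stop on an object; "newtons" is the grip in N (left out, the last holds). Time passes only in rows, so rows that do not move let the fingers close. It gives the time, the measured TCP pose, the force and the opening at its end, in the units of the state.
- sense(): the state, without advancing time (a new reading comes with each control period).
- grab_frame(name): name is "scene" or "top" or "wrist"; returns a dict with "img" (384x512x3 uint8, blue, green, red), "mtx" (3x3 intrinsics, pixels), "rvec" (rotation vector, rad) and "tvec" (3), from world to camera coordinates, as OpenCV has them. Camera axes: x right, y down, z forward; pixel columns grow to the right and rows downward; lengths in m; the calibration is good to about 2 mm. A picture is of the moment at which its call begins. There is no depth.
- ticket.close_job(): hands the job in, once; it reports no verdict.
Trained networks look in a picture, given as the dict that the camera call returned (one of the last four; its "shot" number tells which), for a name from the list of things; names that differ only in an ending like _2 or _b are one class to them, and where a whole thing is asked for, a point or a joint stands for the part that bears it (a point fixed in the world has none). Each returns a list of dicts, best first, with "conf" (0 to 1); they miss things now and then, are a little off and sometimes report something else, mostly with a low value. They report only what shows in the picture. A call takes as long as a camera call. They do not tell look-alikes from the thing itself.
- models.search_frame(picture, name): "box" ([left, top, width, height] in pixels, round what is visible of it).
The state is a dict: "clock": time; "joint_positions": joint angles; "joint_vel": joint speeds; "effort": joint torques, N m; "ee_pos": TCP position; "ee_rot": TCP orientation; "force": force on the tool from outside, world axes, zero at the start; "torque": the same for the moment, N m; "opening": finger opening in m.
Only numpy, scipy, OpenCV 4.12 (cv2) and the standard library are available. Lean on these libraries where they do the work, as an engineer would, in place of code of your own. Each camera call takes 0.05 s, during which the arm holds its last target.

### The job

Mark this batch of coat toggles: pull the press's shuttle right out, lay every toggle from the grey pocket tray in a nest of its own, push the shuttle fully home, then press the red plunger knob right down to its stop and hold it there for a good second, with the whole batch under the die at once. Pull the shuttle out again, lay all the marked toggles in the green box, and leave the press tidy: shuttle empty and fully home, plunger up. Do not disturb the thread cone, the thread spool or the seam ripper.

Things in the scene. Friction and masses are not known exactly. Their poses are not given: they have to be found in the camera images.
- toggle_ivory: ivory coat toggle, a rigid rounded wooden bar 70 x 22 x 22 mm, 30 g nominal, with thin brass bands near its ends. Origin at its centre, x along its length. The four sides are alike and either end may lead. It may be absent (None at the start)
- toggle_tan: tan wood-coloured coat toggle, a rigid rounded wooden bar 70 x 22 x 22 mm, 30 g nominal, with thin brass bands near its ends. Origin at its centre, x along its length. The four sides are alike and either end may lead. It may be absent (None at the start)
- toggle_brown: dark reddish brown coat toggle, a rigid rounded wooden bar 70 x 22 x 22 mm, 30 g nominal, with thin brass bands near its ends. Origin at its centre, x along its length. The four sides are alike and either end may lead. It may be absent (None at the start)
- toggle_black: black coat toggle, a rigid rounded wooden bar 70 x 22 x 22 mm, 30 g nominal, with thin brass bands near its ends. Origin at its centre, x along its length. The four sides are alike and either end may lead. It may be absent (None at the start)
- pocket_tray: fixed grey pocket tray 195 x 130 x 16 mm, origin at the centre of its underside, x along its 195 mm length. Four pockets 79 x 31 mm, 8 mm deep (floor 8 mm above the bench), long side along x, centres at x = +-46, y = +-30 mm. A toggle in a pocket stands 14 mm proud of the tray's top
- finished_box: loose green open box for finished toggles, outside 200 (x) x 160 (y) x 30 mm high, walls and floor 4 mm, 0.5 kg, origin at the centre of its underside
- press: fixed blue marking press. Origin on the bench directly under the die and red knob; x points from the loading side (towards the robot) to the back. Base plate 12 mm thick, from x = -160 to +60 mm, 260 mm wide in y. A bridge 60 mm deep in x, 260 mm wide, spans the shuttle on two columns (y = +-118 mm, 24 mm wide); its underside is 99 mm and its top 126 mm above the bench
- shuttle (a joint): sliding aluminium shuttle with four nests, travels along the press's x: 0 m = fully out at the loading position, in front of the bridge; 0.100 m = fully home, nests under the die. Stays where it is left (about 2 N friction). Shuttle plate 100 x 206 mm, its top 32 mm above the bench. It starts part or fully pushed in
- shuttle_handle (a point): centre of the top of the shuttle's black handle post, which moves with the shuttle: 14 (x) x 16 (y) mm and 52 mm tall, top 76 mm above the bench, 95 mm in front (-x) of the nests' line; axes as the press
- plunger (a joint): sprung plunger carrying the brass die bar (50 x 190 mm in x, y): 0 m = up (it springs back by itself), 0.025 m = at its stop, where the die meets the tops of toggles seated in the nests. About 3 N to start, 8 N at the stop. With the plunger up the die's underside is 71 mm above the bench (25 mm above seated toggles)
- plunger_top (a point): centre of the flat top of the plunger's red round knob, 50 mm across the flat, 172 mm above the bench when up; moves down with the plunger
- nest_1 (a point): centre of the floor of shuttle nest 1 (press y = -75 mm), 24 mm above the bench, moves with the shuttle; axes as the press. Nest 78 (x) x 30 (y) mm, 8 mm deep; a seated toggle lies along x with its centre 11 mm above this point. Any toggle may use any nest
- nest_2 (a point): centre of the floor of shuttle nest 2 (press y = -25 mm), 24 mm above the bench, moves with the shuttle; axes as the press. Nest 78 (x) x 30 (y) mm, 8 mm deep; a seated toggle lies along x with its centre 11 mm above this point. Any toggle may use any nest
- nest_3 (a point): centre of the floor of shuttle nest 3 (press y = 25 mm), 24 mm above the bench, moves with the shuttle; axes as the press. Nest 78 (x) x 30 (y) mm, 8 mm deep; a seated toggle lies along x with its centre 11 mm above this point. Any toggle may use any nest
- nest_4 (a point): centre of the floor of shuttle nest 4 (press y = 75 mm), 24 mm above the bench, moves with the shuttle; axes as the press. Nest 78 (x) x 30 (y) mm, 8 mm deep; a seated toggle lies along x with its centre 11 mm above this point. Any toggle may use any nest
- thread_cone: black thread cone, 68 mm base, 150 mm tall, standing; loose bystander, origin at its underside
- thread_spool: white thread spool with blue ends, 60 mm across, 136 mm tall, standing; loose bystander, origin at its underside
- seam_ripper: orange-handled seam ripper lying flat, 22 x 215 x 14 mm, long axis y; loose bystander, origin at its underside
Mind the look-alikes: they are no part of the job. What is shaped like the toggle_ivory but purple is not meant.

How it is judged:
On the way:
1. with every toggle of the batch seated in a nest and the shuttle home, the plunger is held down at its stop for 0.8 s (value of joint shuttle above 0.095 m and value of joint plunger above 0.0225 m and ((horizontal distance between toggle_ivory and nest_1 below 0.008 m and z of toggle_ivory in the frame of nest_1 below 0.015 m and angle between the x axis of toggle_ivory and the x axis of nest_1, either way round below 0.15 rad) or (horizontal distance between toggle_ivory and nest_2 below 0.008 m and z of toggle_ivory in the frame of nest_2 below 0.015 m and angle between the x axis of toggle_ivory and the x axis of nest_2, either way round below 0.15 rad) or (horizontal distance between toggle_ivory and nest_3 below 0.008 m and z of toggle_ivory in the frame of nest_3 below 0.015 m and angle between the x axis of toggle_ivory and the x axis of nest_3, either way round below 0.15 rad) or (horizontal distance between toggle_ivory and nest_4 below 0.008 m and z of toggle_ivory in the frame of nest_4 below 0.015 m and angle between the x axis of toggle_ivory and the x axis of nest_4, either way round below 0.15 rad)) and ((horizontal distance between toggle_tan and nest_1 below 0.008 m and z of toggle_tan in the frame of nest_1 below 0.015 m and angle between the x axis of toggle_tan and the x axis of nest_1, either way round below 0.15 rad) or (horizontal distance between toggle_tan and nest_2 below 0.008 m and z of toggle_tan in the frame of nest_2 below 0.015 m and angle between the x axis of toggle_tan and the x axis of nest_2, either way round below 0.15 rad) or (horizontal distance between toggle_tan and nest_3 below 0.008 m and z of toggle_tan in the frame of nest_3 below 0.015 m and angle between the x axis of toggle_tan and the x axis of nest_3, either way round below 0.15 rad) or (horizontal distance between toggle_tan and nest_4 below 0.008 m and z of toggle_tan in the frame of nest_4 below 0.015 m and angle between the x axis of toggle_tan and the x axis of nest_4, either way round below 0.15 rad)) and ((horizontal distance between toggle_brown and nest_1 below 0.008 m and z of toggle_brown in the frame of nest_1 below 0.015 m and angle between the x axis of toggle_brown and the x axis of nest_1, either way round below 0.15 rad) or (horizontal distance between toggle_brown and nest_2 below 0.008 m and z of toggle_brown in the frame of nest_2 below 0.015 m and angle between the x axis of toggle_brown and the x axis of nest_2, either way round below 0.15 rad) or (horizontal distance between toggle_brown and nest_3 below 0.008 m and z of toggle_brown in the frame of nest_3 below 0.015 m and angle between the x axis of toggle_brown and the x axis of nest_3, either way round below 0.15 rad) or (horizontal distance between toggle_brown and nest_4 below 0.008 m and z of toggle_brown in the frame of nest_4 below 0.015 m and angle between the x axis of toggle_brown and the x axis of nest_4, either way round below 0.15 rad)) and ((horizontal distance between toggle_black and nest_1 below 0.008 m and z of toggle_black in the frame of nest_1 below 0.015 m and angle between the x axis of toggle_black and the x axis of nest_1, either way round below 0.15 rad) or (horizontal distance between toggle_black and nest_2 below 0.008 m and z of toggle_black in the frame of nest_2 below 0.015 m and angle between the x axis of toggle_black and the x axis of nest_2, either way round below 0.15 rad) or (horizontal distance between toggle_black and nest_3 below 0.008 m and z of toggle_black in the frame of nest_3 below 0.015 m and angle between the x axis of toggle_black and the x axis of nest_3, either way round below 0.15 rad) or (horizontal distance between toggle_black and nest_4 below 0.008 m and z of toggle_black in the frame of nest_4 below 0.015 m and angle between the x axis of toggle_black and the x axis of nest_4, either way round below 0.15 rad))), for 0.8 s.
At the end, for the whole second after the job is handed in: every toggle present lies at rest inside the green box (centre at least about 8 mm within its walls, and less than 45 mm above the box's underside), the box level and at rest, the shuttle home (beyond 95 of 100 mm) and the plunger up (within 4 mm) (x of toggle_ivory in the frame of finished_box between -0.088 and 0.088 m and y of toggle_ivory in the frame of finished_box between -0.072 and 0.072 m and z of each of toggle_ivory, toggle_tan, toggle_brown, toggle_black in the frame of finished_box below 0.045 m and linear speed of each of toggle_ivory, toggle_tan, toggle_brown, toggle_black, finished_box below 0.03 m/s and x of toggle_tan in the frame of finished_box between -0.088 and 0.088 m and y of toggle_tan in the frame of finished_box between -0.072 and 0.072 m and x of toggle_brown in the frame of finished_box between -0.088 and 0.088 m and y of toggle_brown in the frame of finished_box between -0.072 and 0.072 m and x of toggle_black in the frame of finished_box between -0.088 and 0.088 m and y of toggle_black in the frame of finished_box between -0.072 and 0.072 m and angle between finished_box's own z axis and vertical below 0.1 rad and value of joint shuttle above 0.095 m and value of joint plunger below 0.004 m); the robot touches nothing.
It fails at once if the thread cone is moved more than 30 mm (distance of thread_cone from where it was at the start of the episode above 0.03 m).
It fails at once if the thread spool is moved more than 30 mm (distance of thread_spool from where it was at the start of the episode above 0.03 m).
It fails at once if the seam ripper is moved more than 30 mm (distance of seam_ripper from where it was at the start of the episode above 0.03 m).
Of toggle_ivory, toggle_tan, toggle_brown, toggle_black only 2 to 4 are there at a start; the rules pass over those that are not, and their reading is None.
At some moment in a run one of finished_box may be knocked a few centimetres aside while the robot is not near it.
Once in a run the grip may slacken for a moment while it holds something.
It also fails if it takes over 210 s, if anything falls off the work surface, if the arm or the gripper's body presses on something with over 40 N, if the wrist force passes 120 N, or if a joint passes its speed limit or range.

## Working session

There is one attempt and no reset: what is moved stays moved. The work goes in short steps, Python scripts to look and compute and a tool call to move; the robot and the scene stay as the last step left them, time stands still between calls to the robot, and variables do not carry over. Pictures are saved under pics/ and viewed, and the job is handed in when it is done.

Besides the shell and the picture viewer there is one more tool, called after "Request:" as name(argument=value, ...), one argument or row to a line, values as JSON. send_rows: Moves the arm, as the interface text tells. Its arguments: {"type":"object","properties":{"commands":{"type":"array"},"newtons":{"type":"number"}},"required":["commands"]}

```bash
mkdir -p pics; ls; cat > h.py <<'E'
import numpy as np, cv2, json
from cell import sense, grab_frame, ticket, models
def snap(n,fn):
    p=grab_frame(n); cv2.imwrite('pics/'+fn+'.png',p['img']); return p
def ray(p,uv):
    K=np.array(p['mtx']);R,_=cv2.Rodrigues(np.array(p['rvec'],float));t=np.array(p['tvec'],float).reshape(3)
    d=R.T@np.linalg.inv(K)@np.array([uv[0],uv[1],1.]);c=-R.T@t
    return c,d
def atz(p,uv,z):
    c,d=ray(p,uv);return c+d*(z-c[2])/d[2]
def proj(p,X):
    return cv2.projectPoints(np.array(X,float).reshape(-1,3),np.array(p['rvec'],float),np.array(p['tvec'],float),np.array(p['mtx']),None)[0].reshape(-1,2)
E
python3 - <<'E'
from h import *
s=sense();print({k:np.round(v,3).tolist() for k,v in s.items()})
for n in('scene','top','wrist'):
    p=snap(n,n+'0')
    c,_=ray(p,(0,0));print(n,c)
E
```

```text
pics
{'clock': 0.0, 'joint_positions': [1.271, 0.508, -0.238, 1.501, 0.126, 1.149, -0.155], 'joint_vel': [-0.0, 0.001, 0.001, 0.001, -0.001, 0.0, -0.001], 'effort': [-0.002, -62.059, -2.187, -24.965, 0.013, 0.012, -0.0], 'ee_pos': [0.246, -0.574, 0.249], 'ee_rot': [-0.001, 0.979, 0.202, -0.0], 'force': [-0.255, 0.418, 0.112], 'torque': [-0.003, -0.044, 0.016], 'opening': 0.085}
scene [1.29387432 0.66380001 1.13711768]
top [0.43630398 0.07596305 1.19624042]
wrist [ 0.30798109 -0.54787199  0.37287379]
```

View pics/scene0.png

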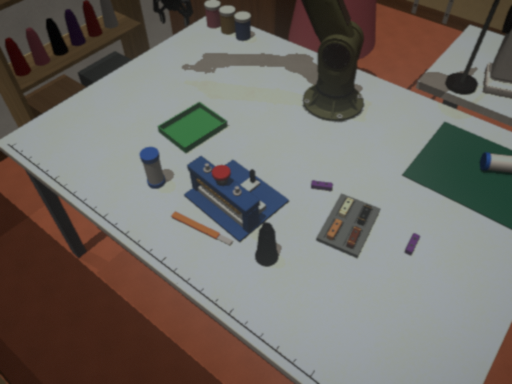

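View pics/top0.png

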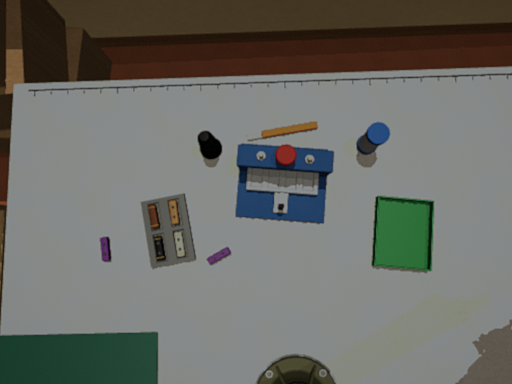

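View pics/wrist0.png

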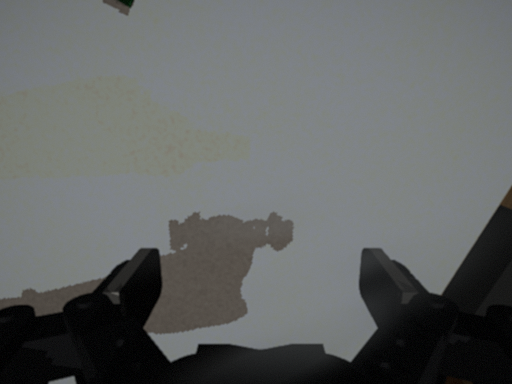

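```bash
python3 - <<'E'
from h import *
p=snap('top','t1'); im=p['img']
a=cv2.resize(im[135:230,225:345],None,fx=6,fy=6,interpolation=cv2.INTER_CUBIC)
b=cv2.resize(im[185:275,90:240],None,fx=5,fy=5,interpolation=cv2.INTER_CUBIC)
cv2.imwrite('pics/c1.png',a);cv2.imwrite('pics/c2.png',b);print(p['mtx'])
for n in['shuttle_handle','plunger_top','press','finished_box','pocket_tray','toggle_ivory','thread_cone','thread_spool','seam_ripper']:
    print(n,[(np.round(d['box'],1).tolist(),round(d['conf'],2)) for d in models.search_frame(p,n)][:6])
E
```

```text
[[405.30873541   0.         254.88844524]
 [  0.         405.30873541 187.98644378]
 [  0.           0.           1.        ]]
shuttle_handle [([246.0, 166.6, 75.1, 46.4], 0.68)]
plunger_top [([148.0, 205.7, 10.9, 22.1], 0.65), ([261.3, 140.9, 47.6, 19.4], 0.62)]
press [([232.4, 141.6, 99.7, 79.8], 0.95)]
finished_box [([375.6, 194.9, 59.3, 75.5], 0.77), ([141.6, 188.9, 55.5, 80.6], 0.72), ([246.4, 164.3, 72.7, 50.7], 0.32)]
pocket_tray [([140.4, 190.6, 55.0, 77.6], 0.81)]
toggle_ivory [([172.4, 232.1, 12.2, 23.9], 0.57), ([209.1, 249.4, 19.7, 15.4], 0.55), ([100.8, 232.1, 10.4, 29.4], 0.49)]
thread_cone [([199.7, 130.4, 19.0, 29.6], 0.61)]
thread_spool [([353.1, 121.6, 34.0, 33.0], 0.93), ([258.1, 141.1, 52.9, 24.6], 0.52)]
seam_ripper [([244.3, 120.2, 75.0, 18.5], 0.97)]
```

View pics/c1.png

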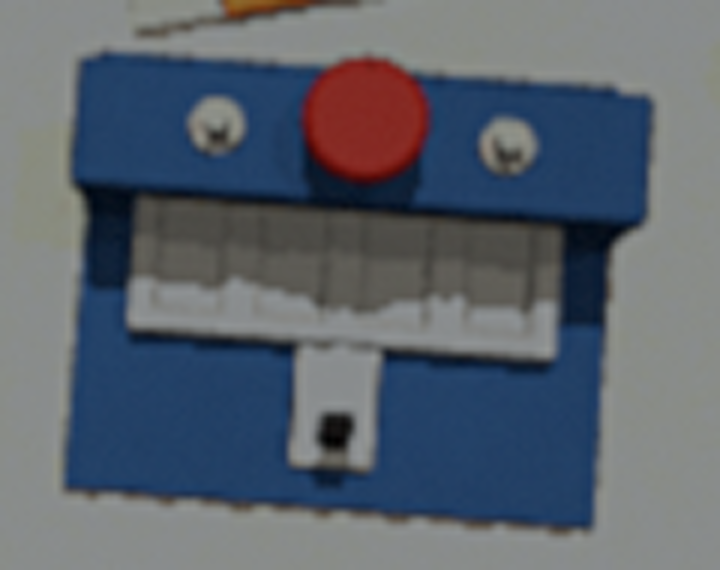

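View pics/c2.png

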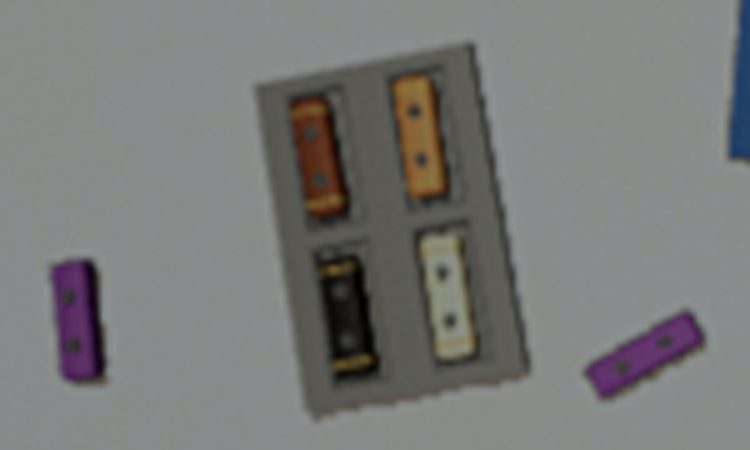

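```bash
cat > fit.py <<'E'
from h import *
from scipy.optimize import least_squares
def fit(p,pts,uv,x0,extra=0):
    # pts: fn(extra)->Nx3 in object frame
    def W(q):
        c,s=np.cos(q[2]),np.sin(q[2]);P=np.array(pts(q[3:]),float)
        return np.c_[q[0]+c*P[:,0]-s*P[:,1],q[1]+s*P[:,0]+c*P[:,1],P[:,2]]
    r=least_squares(lambda q:(proj(p,W(q))-uv).ravel(),x0)
    return r.x,np.round(r.fun.reshape(-1,2),2),W(r.x)
E
python3 - <<'E'
from fit import *
p=grab_frame('top')
f=lambda a,s,o:(np.array(a,float)+.5)/s-.5+np.array(o)
uv=f([(366,120),(65,490),(590,527),(337,430),(75,187),(640,222),(85,55),(648,97)],6,(225,135))
q,r,_=fit(p,lambda e:[(0,0,.172),(-.16,.13,.012),(-.16,-.13,.012),(e[0]-.195,0,.076),(-.03,.13,.126),(-.03,-.13,.126),(.03,.13,.126),(.03,-.13,.126)],uv,[.55,0,0,.05])
print('press',q,r.tolist())
uv=f([(258,87),(470,43),(528,375),(312,415)],5,(90,185))
q,r,_=fit(p,lambda e:[(.0975,.065,.016),(.0975,-.065,.016),(-.0975,-.065,.016),(-.0975,.065,.016)],uv,[.4,.3,0])
print('tray',q,r.tolist())
for n,c in dict(brown=(318,155),tan=(420,135),black=(348,313),ivory=(447,297)).items(): print(n,atz(p,f(c,5,(90,185)),.030))
im=p['img'];hsv=cv2.cvtColor(im,cv2.COLOR_BGR2HSV)
m=cv2.inRange(hsv,(45,100,20),(75,255,255));m[320:]=0
n,l,st,ce=cv2.connectedComponentsWithStats(m);i=1+np.argmax(st[1:,4]);print(st[i])
rc=cv2.minAreaRect(np.argwhere(l==i)[:,::-1].astype(np.float32));print(rc,[atz(p,c,.03) for c in cv2.boxPoints(rc)])
E
```

```text
press [ 0.65802148  0.01615834 -0.1018696   0.06860781] [[-0.06, -0.41], [-0.67, 0.08], [0.96, 0.53], [0.03, 0.0], [-1.51, -0.31], [1.4, 0.64], [-1.37, -0.07], [1.2, -0.52]]
tray [0.47681394 0.35712415 0.1688477 ] [[-0.39, -0.08], [0.51, 0.09], [0.47, -0.43], [-0.59, 0.41]]
brown [0.51966924 0.39676183 0.03      ]
tan [0.52958463 0.33741631 0.03      ]
black [0.42863605 0.3788718  0.03      ]
ivory [0.43621514 0.32188178 0.03      ]
[ 373  196   61   75 4024]
((403.3928527832031, 233.072021484375), (58.335819244384766, 71.6283950805664), 2.9609360694885254) [array([ 0.35682229, -0.22402846,  0.03      ]), array([ 0.5585003 , -0.24760203,  0.03      ]), array([ 0.54498778, -0.41254088,  0.03      ]), array([ 0.34448918, -0.38538949,  0.03      ])]
```

```bash
cat >> h.py <<'E'
from scipy.spatial.transform import Rotation as Ro
def pose():
    s=sense();w,x,y,z=s['ee_rot'];R=Ro.from_quat([x,y,z,w]).as_matrix()
    return np.array(s['ee_pos']),R,s
def go(*targets):
    # targets (x,y,z,psi): prints turn needed (deg about tool z) first, then shift mm in tool axes after turn
    P,R,s=pose();psi=np.arctan2(R[1,0],R[0,0])
    print('t %.2f pos %s psi %.3f op %.1f F %s'%(s['clock'],np.round(P,4),psi,s['opening']*1e3,np.round(s['force'],1)))
    for t in targets:
        d=(psi-t[3]);d=(d+np.pi/2)%np.pi-np.pi/2
        ps=psi-d
        Rz=np.array([[np.cos(ps),np.sin(ps),0],[np.sin(ps),-np.cos(ps),0],[0,0,-1]])
        D=Rz.T@(np.array(t[:3])-P)*1e3
        print('  turn %.1f shift %s rows %.1f'%(np.degrees(d),np.round(D,1),np.linalg.norm(D)/41.6));P=np.array(t[:3]);psi=ps
E
python3 -c "
from h import *
P,R,s=pose();print(R.round(3))
go((.49,.033,.2,-.10))"
```

```text
[[ 0.919  0.395 -0.   ]
 [ 0.395 -0.919  0.   ]
 [ 0.    -0.    -1.   ]]
t 0.70 pos [ 0.2467 -0.5742  0.2503] psi 0.406 op 85.4 F [-0.4 -0.4 -0. ]
  turn 29.0 shift [ 181.5 -628.5   50.3] rows 15.8
```

Request:
send_rows(
  commands=[
    [[0,0,7.1],[0,0,0],50],
    [[0,0,7.1],[0,0,0],50],
    [[0,0,7.1],[0,0,0],50],
    [[0,0,7.1],[0,0,0],50],
    [[0,0,0.6],[5,-20,1],50],
    [[0,0,0],[11,-39,3],50],
    [[0,0,0],[11,-39,3],50],
    [[0,0,0],[11,-39,3],50],
    [[0,0,0],[11,-39,3],50],
    [[0,0,0],[11,-39,3],50],
    [[0,0,0],[11,-39,3],50],
    [[0,0,0],[11,-39,3],50],
  ],
)

```text
clock: 1.7
ee_pos: [0.3578, -0.2891, 0.2285]
ee_rot: [0.0, 0.999, -0.05, 0.0]
force: [1.2, 0.2, -0.3]
opening: 0.0501
```

```bash
python3 -c "
from h import *
go((.49,.033,.2,-.10))"
```

```text
t 1.70 pos [ 0.3578 -0.2891  0.2285] psi -0.100 op 50.1 F [ 1.2  0.2 -0.3]
  turn -0.0 shift [  99.4 -333.7   28.5] rows 8.4
```

Request:
send_rows(
  commands=[
    [[0,0,0],[11,-37,3],50],
    [[0,0,0],[11,-37,3],50],
    [[0,0,0],[11,-37,3],50],
    [[0,0,0],[11,-37,3],50],
    [[0,0,0],[11,-37,3],50],
    [[0,0,0],[11,-37,3],50],
    [[0,0,0],[11,-37,3],50],
    [[0,0,0],[11,-37,3],50],
    [[0,0,0],[0,0,0],50],
    [[0,0,0],[0,0,0],50],
  ],
)

```text
clock: 2.53
ee_pos: [0.4752, -0.0025, 0.2042]
ee_rot: [-0.0, 0.999, -0.047, 0.0]
force: [0.2, -0.5, 0.1]
opening: 0.0499
```

```bash
python3 -c "
from h import *
go((.49,.033,.2,-.10))
p=snap('wrist','w1');P,R,s=pose();c,_=ray(p,(0,0));print(R.T@(c-P));print(np.array(p['mtx'])[0])
"
```

```text
t 2.53 pos [ 0.4752 -0.0025  0.2042] psi -0.095 op 49.9 F [ 0.2 -0.5  0.1]
  turn 0.3 shift [ 11.2 -36.8   4.2] rows 0.9
[ 0.06717184 -0.00199538 -0.12341932]
[332.00190396   0.         260.09412661]
```

View pics/w1.png

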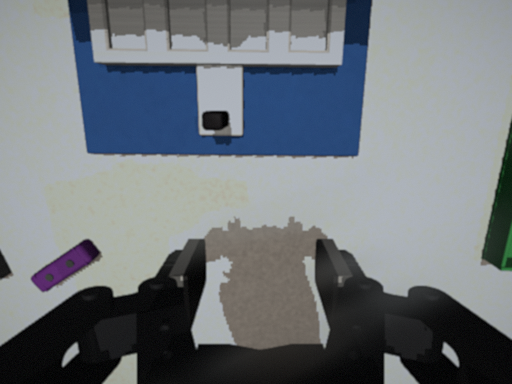

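```bash
python3 -c "
from h import *
im=cv2.imread('pics/w1.png')[0:170,60:380]
cv2.imwrite('pics/w1c.png',cv2.resize(im,None,fx=2.5,fy=2.5,interpolation=cv2.INTER_CUBIC))
"
```

```text
(no output)
```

View pics/w1c.png

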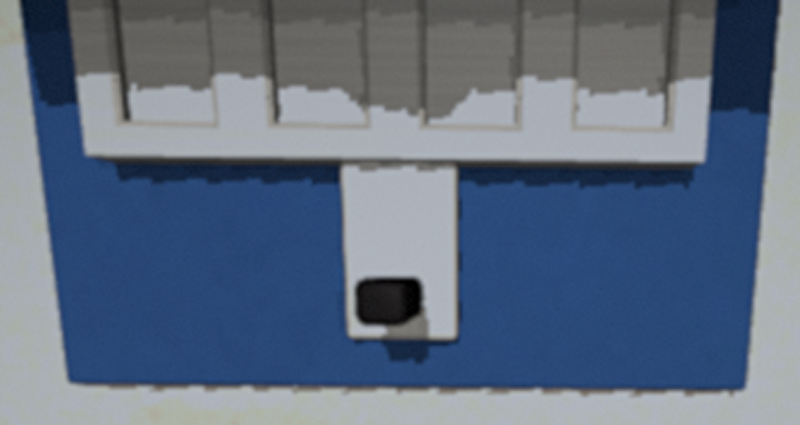

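```bash
cat > pf.py <<'E'
from fit import *
E
python3 - <<'E'
from fit import *
p=grab_frame('wrist')
f=lambda a,s,o:(np.array(a,float)+.5)/s-.5+np.array(o)
uv=f([(70,383),(746,388),(85,156),(706,161),(381,300),(119,123),(671,130)],2.5,(60,0))
L=lambda e:[(-.16,.13,.012),(-.16,-.13,.012),(e[0]-.15,.103,.032),(e[0]-.15,-.103,.032),(e[0]-.195,0,.076),(e[0]-.139,.09,.032),(e[0]-.139,-.09,.032)]
q,r,W=fit(p,L,uv,[.65,.016,-.1,.07]);print(q,r.tolist());print('handle',W[4])
h=W[4]
x,y=h[:2]
go((x,y,.12,q[2]),(x,y,.058,q[2]))
E
```

```text
[ 0.65996853  0.01163485 -0.10636231  0.06825085] [[-1.66, 0.01], [1.16, 0.31], [0.4, 0.22], [-0.17, 0.4], [0.2, 1.51], [0.96, -0.78], [-0.97, -1.64]]
handle [0.53393565 0.02509078 0.076     ]
t 2.63 pos [ 0.4744 -0.0058  0.2042] psi -0.101 op 50.2 F [-0.7 -0.3  0.4]
  turn 0.3 shift [ 56.  -37.1  84.2] rows 2.6
  turn 0.0 shift [ 0.  0. 62.] rows 1.5
```

Request:
send_rows(
  commands=[
    [[0,0,0.3],[19,-13,28],50],
    [[0,0,0],[19,-12,28],50],
    [[0,0,0],[18,-12,28],50],
    [[0,0,0],[0,0,0],50],
    [[0,0,0],[0,0,0],50],
    [[0,0,0],[0,0,0],50],
  ],
)

```text
clock: 3.13
ee_pos: [0.5336, 0.0241, 0.1207]
ee_rot: [0.0, 0.999, -0.054, -0.0]
force: [-0.6, -0.2, 0.9]
opening: 0.0497
```

```bash
python3 -c "
from h import *
go((.534,.025,.058,-.106))
p=snap('wrist','w2')
print(proj(p,[(.534,.025,.076),(.534,.025,.024)]))
"
```

```text
t 3.13 pos [0.5336 0.0241 0.1207] psi -0.108 op 49.7 F [-0.6 -0.2  0.9]
  turn -0.1 shift [ 0.3 -0.9 62.7] rows 1.5
[[258.28326898 233.65635623]
 [258.68811002 205.79093403]]
```

View pics/w2.png

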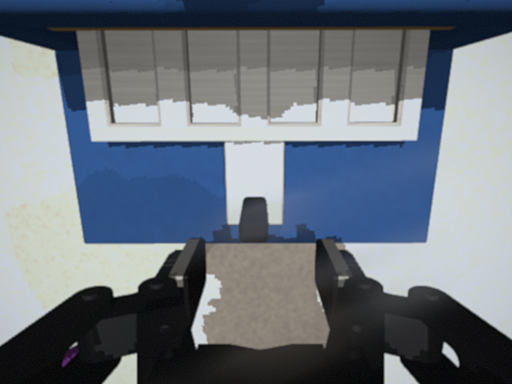

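Request:
send_rows(
  commands=[
    [[0,0,0],[0,-2,31],50],
    [[0,0,0],[0,0,31],50],
    [[0,0,0],[0,0,0],10],
    [[0,0,0],[0,0,0],10],
    [[0,0,0],[0,0,0],10],
    [[0,0,0],[0,0,0],10],
    [[0,0,0],[0,0,0],10],
  ],
  newtons=25,
)

```text
clock: 3.77
ee_pos: [0.535, 0.0279, 0.0602]
ee_rot: [-0.0, 0.999, -0.053, 0.001]
force: [-1.5, 0.5, 5.9]
opening: 0.0155
```

Request:
send_rows(
  commands=[
    [[0,0,0],[-12,0,0],10],
    [[0,0,0],[-12,0,0],10],
    [[0,0,0],[-12,0,0],10],
    [[0,0,0],[-12,0,0],10],
    [[0,0,0],[-12,0,0],10],
    [[0,0,0],[-6,0,0],10],
    [[0,0,0],[-4,0,0],10],
    [[0,0,0],[0,0,0],10],
    [[0,0,0],[0,0,0],10],
  ],
)

```text
clock: 4.52
ee_pos: [0.4658, 0.0352, 0.0601]
ee_rot: [0.0, 0.999, -0.053, 0.002]
force: [-2.4, -0.6, 11.6]
opening: 0.0155
```

```bash
python3 -c "
from h import *
go((.534,.025,.058,-.106))
p=snap('wrist','w3')
"
```

```text
t 4.52 pos [0.4658 0.0352 0.0601] psi -0.106 op 15.5 F [-2.4 -0.6 11.6]
  turn 0.0 shift [68.9  2.9  2.1] rows 1.7
```

View pics/w3.png

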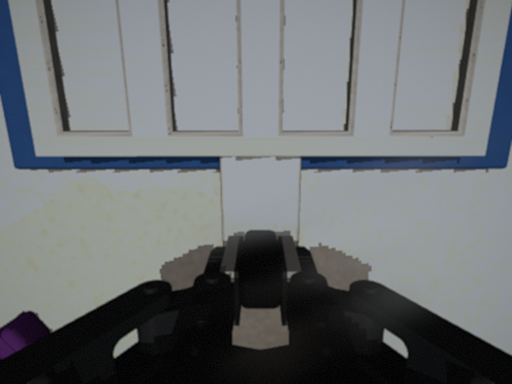

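Request:
send_rows(
  commands=[
    [[0,0,0],[-3,0,0],10],
    [[0,0,0],[-3,0,0],10],
    [[0,0,0],[0,0,0],10],
    [[0,0,0],[0,0,0],10],
  ],
)

```text
clock: 4.9
ee_pos: [0.4656, 0.0353, 0.0603]
ee_rot: [-0.001, 0.999, -0.054, 0.006]
force: [14.3, -4.7, -6.2]
opening: 0.0154
```

Request:
send_rows(
  commands=[
    [[0,0,0],[4,0,0],10],
    [[0,0,0],[0,0,0],40],
    [[0,0,0],[0,0,0],40],
    [[0,0,0],[0,0,-35],40],
    [[0,0,0],[0,0,-35],40],
    [[0,0,0],[0,0,-35],40],
    [[0,0,0],[0,0,-35],40],
    [[0,0,0],[0,0,0],40],
    [[0,0,0],[0,0,0],40],
  ],
)

```text
clock: 5.65
ee_pos: [0.4635, 0.0354, 0.2004]
ee_rot: [-0.0, 0.999, -0.053, 0.002]
force: [-0.4, 0.4, -1.3]
opening: 0.0398
```

```bash
python3 -c "
from h import *
go((.534,.025,.058,-.106))
p=snap('wrist','w4')
im=p['img'][0:260]
cv2.imwrite('pics/w4.png',cv2.resize(im,None,fx=1.5625,fy=1.5625,interpolation=cv2.INTER_CUBIC))
np.save('w4.npy',{k:v for k,v in p.items()},allow_pickle=True)
"
```

```text
t 5.65 pos [0.4635 0.0354 0.2004] psi -0.106 op 39.8 F [-0.4  0.4 -1.3]
  turn -0.0 shift [ 71.2   2.9 142.4] rows 3.8
```

View pics/w4.png

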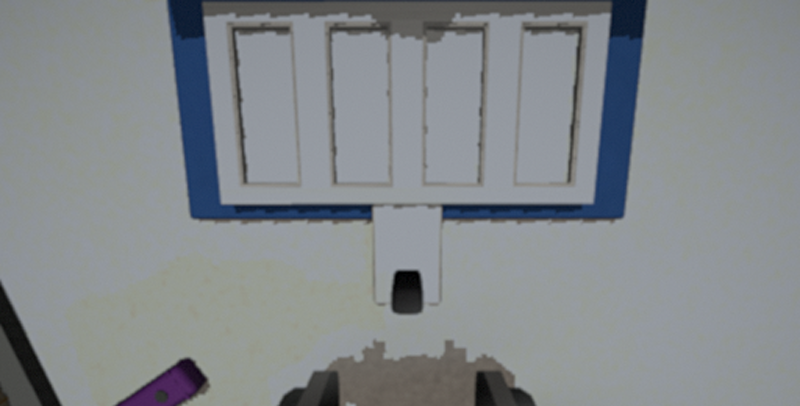

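```bash
python3 - <<'E'
from fit import *
p=np.load('w4.npy',allow_pickle=True).item()
f=lambda a,s,o:(np.array(a,float)+.5)/s-.5+np.array(o)
uv=f([(219,204),(595,206),(240,184),(575,187),(229,24),(586,26),(330,185),(488,186)],1.5625,(0,0))
L=lambda e:[(-.15,.103,.032),(-.15,-.103,.032),(-.139,.09,.032),(-.139,-.09,.032),(-.061,.09,.032),(-.061,-.09,.032),(-.139,.04,.032),(-.139,-.04,.032)]
q,r,W=fit(p,L,uv,[.65,.016,-.1]);print(q,r.tolist())
c,s=np.cos(q[2]),np.sin(q[2])
print('handle',q[0]-.195*c,q[1]-.195*s)
E
```

```text
[ 0.6593692   0.01355775 -0.11100688] [[1.46, -0.19], [-0.9, -0.19], [2.08, -0.39], [-2.02, -1.18], [1.6, 1.12], [-0.44, 1.05], [2.9, -0.72], [-4.76, -0.86]]
handle 0.4655694157367828 0.03515965991364759
```

```bash
python3 -c "
from h import *
go((.42,.346,.2,.169))"
```

```text
t 5.70 pos [0.4626 0.0352 0.1989] psi -0.106 op 39.6 F [-0.2  0.5 -0.1]
  turn -15.8 shift [  10.3 -313.5   -1.1] rows 7.5
```

Request:
send_rows(
  commands=[
    [[0,0,-5.3],[0,-10,0],40],
    [[0,0,-5.3],[0,-28,0],40],
    [[0,0,-5.2],[0,-38,0],40],
    [[0,0,0],[2,-40,0],40],
    [[0,0,0],[2,-40,0],40],
    [[0,0,0],[2,-40,0],40],
    [[0,0,0],[2,-40,0],40],
    [[0,0,0],[2,-40,0],40],
    [[0,0,0],[2,-38,0],40],
    [[0,0,0],[0,0,0],40],
    [[0,0,0],[0,0,0],40],
    [[0,0,0],[0,0,0],40],
  ],
)

```text
clock: 6.7
ee_pos: [0.4321, 0.3467, 0.1967]
ee_rot: [0.001, 0.996, 0.085, -0.001]
force: [0.0, 0.2, -0.5]
opening: 0.0398
```

```bash
python3 -c "
from h import *
go((.42,.346,.2,.169))
p=snap('wrist','w5')
np.save('w5.npy',p,allow_pickle=True)
im=p['img'][0:300,60:460]
cv2.imwrite('pics/w5.png',cv2.resize(im,None,fx=2,fy=2,interpolation=cv2.INTER_CUBIC))
"
```

```text
t 6.70 pos [0.4321 0.3467 0.1967] psi 0.171 op 39.8 F [ 0.   0.2 -0.5]
  turn 0.1 shift [-12.   -1.3  -3.3] rows 0.3
```

View pics/w5.png

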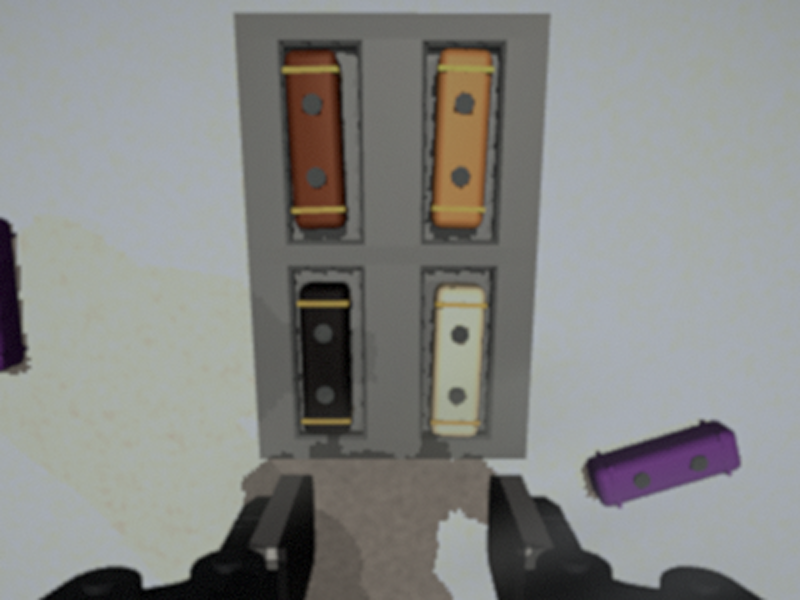

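```bash
python3 - <<'E'
from h import *
p=np.load('w5.npy',allow_pickle=True).item()
D=dict(brown=[(312,104),(316,177)],tan=[(464,104),(460,177)],black=[(323,333),(325,395)],ivory=[(459,334),(456,396)])
for n,d in D.items():
    a,b=[atz(p,(np.array(v)+.5)/2-.5+[60,0],.030) for v in d]
    print(n,((a+b)/2).round(4),'yaw',np.arctan2(*(a-b)[1::-1]).round(3),np.linalg.norm(a-b))
c=[atz(p,(np.array(v)+.5)/2-.5+[60,0],.016) for v in[(235,14),(550,14),(526,458),(261,458)]]
print(np.mean(c,0),np.linalg.norm(c[0]-c[1]),np.linalg.norm(c[1]-c[2]),np.arctan2(*(c[0]-c[3])[1::-1]),np.arctan2(*(c[1]-c[2])[1::-1]))
E
```

```text
brown [0.5195 0.3976 0.03  ] yaw 0.195 0.02805788908472632
tan [0.5298 0.3378 0.03  ] yaw 0.137 0.02807429144759792
black [0.4274 0.3804 0.03  ] yaw 0.172 0.02840197045343286
ivory [0.437  0.3215 0.03  ] yaw 0.147 0.028441558650551625
[0.47891098 0.35797549 0.016     ] 0.12908448665264247 0.19394393712689695 0.1698310216174912 0.1704989616033788
```

```bash
python3 -c "
from h import *
go((.437,.3215,.08,.155),(.437,.3215,.037,.155),(.437,.3215,.11,.155),(.5518,-.0498,.11,-.108),(.5518,-.0498,.054,-.108))"
```

```text
t 6.75 pos [0.4326 0.3461 0.197 ] psi 0.169 op 40.3 F [ 0.1 -0.3 -0.3]
  turn 0.8 shift [  0.5  25.  117. ] rows 2.9
  turn 0.0 shift [ 0.  0. 43.] rows 1.0
  turn 0.0 shift [  0.   0. -73.] rows 1.8
  turn 15.1 shift [154.2 356.8   0. ] rows 9.3
  turn 0.0 shift [ 0.  0. 56.] rows 1.3
```

Request:
send_rows(
  commands=[
    [[0,0,0.8],[0,9,30],40],
    [[0,0,0],[0,8,30],40],
    [[0,0,0],[0,8,30],40],
    [[0,0,0],[0,0,27],40],
    [[0,0,0],[0,0,0],40],
    [[0,0,0],[0,0,0],40],
  ],
)

```text
clock: 7.25
ee_pos: [0.4366, 0.3212, 0.0806]
ee_rot: [0.001, 0.997, 0.077, -0.001]
force: [-0.2, 0.8, 0.8]
opening: 0.0395
```

```bash
python3 -c "
from h import *
go((.437,.3215,.037,.155))
p=snap('wrist','w6')"
```

```text
t 7.25 pos [0.4366 0.3212 0.0806] psi 0.154 op 39.5 F [-0.2  0.8  0.8]
  turn -0.0 shift [ 0.5 -0.2 43.6] rows 1.0
```

View pics/w6.png

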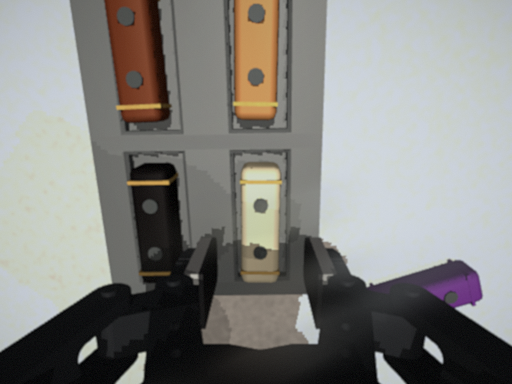

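Request:
send_rows(
  commands=[
    [[0,0,0],[0,0,28],40],
    [[0,0,0],[0,0,15],40],
    [[0,0,0],[0,0,0],15],
    [[0,0,0],[0,0,0],15],
    [[0,0,0],[0,0,0],15],
    [[0,0,0],[0,0,0],15],
    [[0,0,0],[0,0,-35],15],
    [[0,0,0],[0,0,-38],15],
  ],
  newtons=45,
)

```text
clock: 7.97
ee_pos: [0.4357, 0.3224, 0.1114]
ee_rot: [0.001, 0.997, 0.078, -0.002]
force: [1.3, 0.5, 0.1]
opening: 0.0208
```

```bash
python3 -c "
from h import *
go((.5518,-.0498,.11,-.108),(.5518,-.0498,.054,-.108))"
```

```text
t 7.97 pos [0.4357 0.3224 0.1114] psi 0.157 op 20.8 F [1.3 0.5 0.1]
  turn 15.2 shift [155.6 357.5   1.4] rows 9.4
  turn 0.0 shift [ 0.  0. 56.] rows 1.3
```

Request:
send_rows(
  commands=[
    [[0,0,5],[0,0,0],15],
    [[0,0,5],[0,0,0],15],
    [[0,0,5.2],[7,15,0],15],
    [[0,0,0],[15,34,0],15],
    [[0,0,0],[16,37,0],15],
    [[0,0,0],[16,37,0],15],
    [[0,0,0],[16,37,0],15],
    [[0,0,0],[16,37,0],15],
    [[0,0,0],[16,37,0],15],
    [[0,0,0],[16,37,0],15],
    [[0,0,0],[16,37,0],15],
    [[0,0,0],[16,36,0],15],
  ],
)

```text
clock: 8.97
ee_pos: [0.5505, -0.0368, 0.1127]
ee_rot: [0.0, 0.999, -0.055, 0.001]
force: [0.8, -0.0, -0.6]
opening: 0.0209
```

Request:
send_rows(
  commands=[
    [[0,0,0],[5,13,0],15],
    [[0,0,0],[0,0,0],15],
    [[0,0,0],[0,0,0],15],
  ],
)

```text
clock: 9.22
ee_pos: [0.5536, -0.0488, 0.1121]
ee_rot: [-0.0, 0.998, -0.056, 0.001]
force: [-0.5, 1.0, -0.3]
opening: 0.0206
```

```bash
python3 -c "
from h import *
go((.5518,-.0498,.054,-.108))
p=snap('wrist','w7')"
```

```text
t 9.22 pos [ 0.5536 -0.0488  0.1121] psi -0.111 op 20.6 F [-0.5  1.  -0.3]
  turn -0.2 shift [-1.7  1.2 58.1] rows 1.4
```

View pics/w7.png

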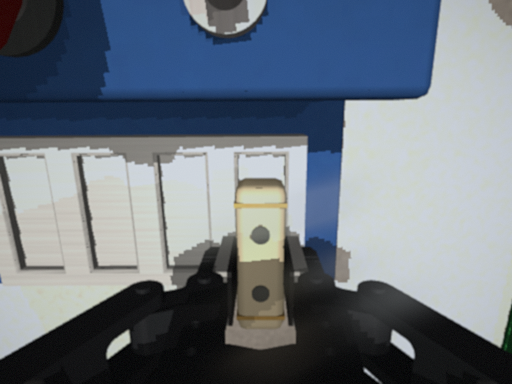

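```bash
python3 - <<'E'
from h import *
p=grab_frame('wrist')
P,R,s=pose()
a,b=[atz(p,v,P[2]-.007) for v in[(260,235),(260,293)]]
print(R.T@((a+b)/2-P),np.linalg.norm(a-b),R.T@(a-b))
go((.5518,-.0498,.054,-.108))
E
```

```text
[0.00111381 0.00082612 0.00699978] 0.027444196753913613 [2.74441590e-02 4.24889088e-05 1.63831601e-05]
t 9.32 pos [ 0.5533 -0.0463  0.112 ] psi -0.107 op 20.5 F [-0.1  0.6  0.2]
  turn 0.0 shift [-1.1  3.6 58. ] rows 1.4
```

```bash
python3 - <<'E'
from h import *
for i in range(4):
    grab_frame('wrist');go()
go((.5518-.001,-.0498-.001,.055,-.108))
E
```

```text
t 9.37 pos [ 0.5532 -0.046   0.1119] psi -0.106 op 20.4 F [-0.3  0.6 -0. ]
t 9.42 pos [ 0.5532 -0.046   0.1117] psi -0.106 op 20.2 F [-0.9  0.3  0.7]
t 9.47 pos [ 0.5532 -0.0462  0.1117] psi -0.106 op 20.6 F [-0.4 -0.4  0.3]
t 9.52 pos [ 0.5532 -0.0465  0.1116] psi -0.107 op 20.5 F [ 0.5  1.4 -0.4]
t 9.52 pos [ 0.5532 -0.0465  0.1116] psi -0.107 op 20.5 F [ 0.5  1.4 -0.4]
  turn 0.1 shift [-1.9  4.6 56.6] rows 1.4
```

Request:
send_rows(
  commands=[
    [[0,0,0],[-2,4,10],15],
    [[0,0,0],[0,0,20],15],
    [[0,0,0],[0,0,15],15],
    [[0,0,0],[0,0,8],15],
    [[0,0,0],[0,0,4],15],
    [[0,0,0],[0,0,0],15],
    [[0,0,0],[0,0,0],15],
  ],
)

```text
clock: 10.1
ee_pos: [0.5522, -0.0512, 0.0553]
ee_rot: [-0.0, 0.999, -0.054, 0.001]
force: [1.5, -0.1, 3.2]
opening: 0.0204
```

```bash
python3 -c "
from h import *
go((.5508,-.0508,.055,-.108))
p=snap('wrist','w8')"
```

```text
t 10.10 pos [ 0.5522 -0.0512  0.0553] psi -0.108 op 20.4 F [ 1.5 -0.1  3.2]
  turn -0.0 shift [-1.5 -0.2  0.3] rows 0.0
```

View pics/w8.png

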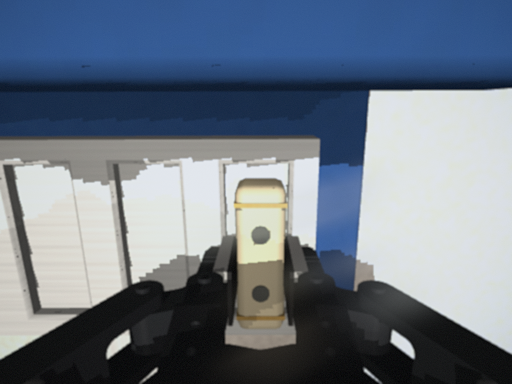

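Request:
send_rows(
  commands=[
    [[0,0,0],[0,0,0],34],
    [[0,0,0],[0,0,0],34],
    [[0,0,0],[0,0,-10],34],
    [[0,0,0],[0,0,-30],36],
    [[0,0,0],[0,0,-35],40],
    [[0,0,0],[0,0,0],40],
    [[0,0,0],[0,0,0],40],
  ],
)

```text
clock: 10.73
ee_pos: [0.552, -0.0519, 0.1317]
ee_rot: [0.0, 0.999, -0.055, 0.002]
force: [0.6, -0.1, -0.4]
opening: 0.0398
```

```bash
python3 - <<'E'
from h import *
p=np.load('w5.npy',allow_pickle=True).item()
t=snap('top','t2')
print('cone',atz(t,(211,150),.01),'spool',atz(t,(367,147),.01),atz(t,(377,133),.136))
snap('wrist','w9')
go((.5298,.3378,.13,.145),(.5298,.3378,.037,.145))
E
```

```text
cone [0.71295284 0.22920799 0.01      ] spool [ 0.70712982 -0.2358201   0.01      ] [ 0.71563496 -0.23158227  0.136     ]
t 10.83 pos [ 0.5504 -0.052   0.1293] psi -0.109 op 40.3 F [-0.3  0.5  0.5]
  turn -14.6 shift [  35.9 -388.7   -0.7] rows 9.4
  turn 0.0 shift [ 0.  0. 93.] rows 2.2
```

View pics/w9.png

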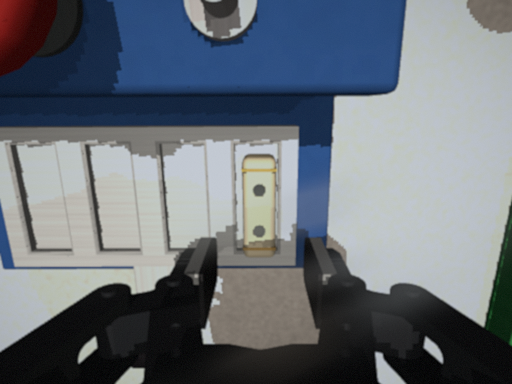

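Request:
send_rows(
  commands=[
    [[0,0,-5],[0,0,0],40],
    [[0,0,-5],[0,0,0],40],
    [[0,0,-4.6],[2,-19,0],40],
    [[0,0,0],[4,-40,0],40],
    [[0,0,0],[4,-41,0],40],
    [[0,0,0],[4,-41,0],40],
    [[0,0,0],[4,-41,0],40],
    [[0,0,0],[4,-41,0],40],
    [[0,0,0],[4,-41,0],40],
    [[0,0,0],[4,-41,0],40],
    [[0,0,0],[4,-41,0],40],
    [[0,0,0],[2,-30,20],40],
  ],
)

```text
clock: 11.83
ee_pos: [0.5333, 0.3309, 0.1111]
ee_rot: [-0.002, 0.997, 0.074, 0.002]
force: [-0.3, 0.6, -0.0]
opening: 0.0401
```

Request:
send_rows(
  commands=[
    [[0,0,0],[0,-12,28],40],
    [[0,0,0],[0,0,0],40],
    [[0,0,0],[0,0,0],40],
    [[0,0,0],[0,0,0],40],
  ],
)

```text
clock: 12.17
ee_pos: [0.5319, 0.3358, 0.0809]
ee_rot: [0.001, 0.997, 0.072, -0.001]
force: [0.5, -1.1, 0.4]
opening: 0.04
```

```bash
python3 - <<'E'
from h import *
p=snap('wrist','w10')
go((.5298,.3378,.037,.145))
E
```

```text
t 12.22 pos [0.5325 0.3357 0.0816] psi 0.144 op 39.8 F [0.5 0.2 0. ]
  turn -0.1 shift [-2.4 -2.5 44.6] rows 1.1
```

View pics/w10.png

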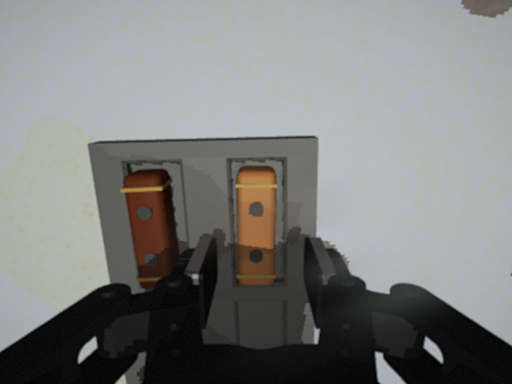

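Request:
send_rows(
  commands=[
    [[0,0,0],[-2,-2,28],40],
    [[0,0,0],[0,0,16],40],
    [[0,0,0],[0,0,0],15],
    [[0,0,0],[0,0,0],15],
    [[0,0,0],[0,0,0],15],
    [[0,0,0],[0,0,0],15],
    [[0,0,0],[0,0,-35],15],
    [[0,0,0],[0,0,-38],15],
    [[0,0,5],[0,0,0],15],
    [[0,0,5],[0,0,0],15],
    [[0,0,4.5],[0,0,0],15],
    [[0,0,0],[0,0,0],15],
  ],
)

```text
clock: 13.22
ee_pos: [0.5299, 0.3392, 0.112]
ee_rot: [-0.001, 0.998, -0.055, 0.001]
force: [-0.8, 0.1, -0.0]
opening: 0.0205
```

```bash
python3 - <<'E'
from h import *
go((.5572,-.0001,.112,-.108))
E
```

```text
t 13.22 pos [0.5299 0.3392 0.112 ] psi -0.111 op 20.5 F [-0.8  0.1 -0. ]
  turn -0.2 shift [ 63.7 334.4   0. ] rows 8.2
```

Request:
send_rows(
  commands=[
    [[0,0,0],[4,20,0],15],
    [[0,0,0],[7,38,0],15],
    [[0,0,0],[8,40,0],15],
    [[0,0,0],[8,40,0],15],
    [[0,0,0],[8,40,0],15],
    [[0,0,0],[8,40,0],15],
    [[0,0,0],[8,40,0],15],
    [[0,0,0],[8,40,0],15],
    [[0,0,0],[7,25,0],15],
    [[0,0,0],[5,13,0],15],
    [[0,0,0],[0,0,0],15],
    [[0,0,0],[0,0,0],15],
  ],
)

```text
clock: 14.22
ee_pos: [0.5644, -0.0022, 0.1107]
ee_rot: [-0.001, 0.999, -0.053, 0.0]
force: [-0.0, 0.7, -0.3]
opening: 0.0204
```

Request:
send_rows(
  commands=[
    [[0,0,0],[0,0,0],15],
    [[0,0,0],[0,0,0],15],
  ],
)

```text
clock: 14.38
ee_pos: [0.5639, -0.0, 0.1105]
ee_rot: [-0.001, 0.999, -0.052, 0.0]
force: [1.2, 0.2, -0.2]
opening: 0.0206
```

```bash
python3 - <<'E'
from h import *
p=snap('wrist','w11')
go((.5572,-.0001,.055,-.108))
E
```

```text
t 14.43 pos [ 5.640e-01 -3.000e-04  1.104e-01] psi -0.104 op 20.7 F [-0.2  0.4 -0.1]
  turn 0.3 shift [-6.7  0.5 55.4] rows 1.3
```

View pics/w11.png

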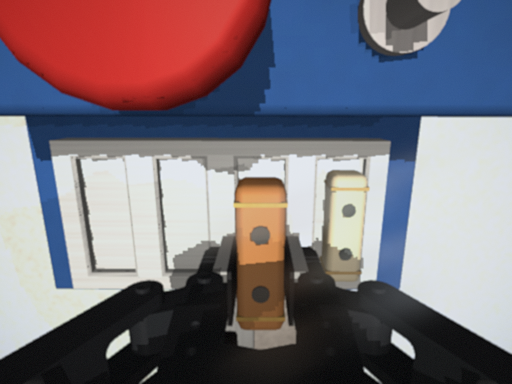

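Request:
send_rows(
  commands=[
    [[0,0,0.3],[-6,1,10],15],
    [[0,0,0],[0,0,20],15],
    [[0,0,0],[0,0,14],15],
    [[0,0,0],[0,0,8],15],
    [[0,0,0],[0,0,4],15],
    [[0,0,0],[0,0,0],15],
    [[0,0,0],[0,0,0],15],
  ],
)

```text
clock: 15.02
ee_pos: [0.5583, -0.0023, 0.0546]
ee_rot: [-0.0, 0.998, -0.056, 0.0]
force: [1.2, -0.7, 0.3]
opening: 0.0206
```

Request:
send_rows(
  commands=[
    [[0,0,0],[0,0,0],34],
    [[0,0,0],[0,0,0],34],
    [[0,0,0],[0,0,-10],34],
    [[0,0,0],[0,0,-30],36],
    [[0,0,0],[0,0,-35],40],
    [[0,0,-5],[0,0,0],40],
    [[0,0,-5],[0,0,0],40],
    [[0,0,-5.5],[0,0,0],40],
    [[0,0,0],[0,0,0],40],
  ],
)

```text
clock: 15.77
ee_pos: [0.5582, -0.0033, 0.1306]
ee_rot: [0.0, 0.997, 0.081, 0.001]
force: [0.4, 0.1, 0.1]
opening: 0.0401
```

```bash
python3 - <<'E'
from h import *
p=snap('wrist','w12')
go((.5195,.3976,.13,.18))
E
```

```text
t 15.82 pos [ 0.5581 -0.0032  0.1302] psi 0.156 op 40.1 F [ 0.8 -0.3 -0.1]
  turn -1.4 shift [ 3.380e+01 -4.013e+02  2.000e-01] rows 9.7
```

View pics/w12.png

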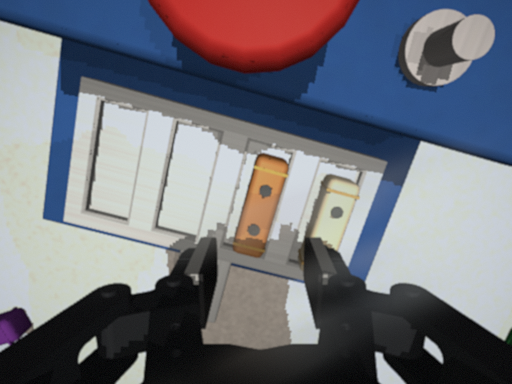

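Request:
send_rows(
  commands=[
    [[0,0,-1.4],[2,-20,0],40],
    [[0,0,0],[3,-38,0],40],
    [[0,0,0],[3,-41,0],40],
    [[0,0,0],[4,-41,0],40],
    [[0,0,0],[4,-41,0],40],
    [[0,0,0],[4,-41,0],40],
    [[0,0,0],[4,-41,0],40],
    [[0,0,0],[4,-41,0],40],
    [[0,0,0],[3,-41,0],40],
    [[0,0,0],[2,-36,10],40],
    [[0,0,0],[0,-20,20],40],
    [[0,0,0],[0,0,20],40],
  ],
)

```text
clock: 16.82
ee_pos: [0.5153, 0.4052, 0.08]
ee_rot: [-0.003, 0.996, 0.093, 0.0]
force: [-0.7, 0.4, -0.7]
opening: 0.0399
```

Request:
send_rows(
  commands=[
    [[0,0,0],[0,0,0],40],
    [[0,0,0],[0,0,0],40],
    [[0,0,0],[0,0,0],40],
  ],
)

```text
clock: 17.07
ee_pos: [0.5191, 0.3964, 0.0803]
ee_rot: [0.0, 0.996, 0.09, 0.0]
force: [-0.2, 0.5, 0.3]
opening: 0.04
```

```bash
python3 - <<'E'
from h import *
p=snap('wrist','w13')
go((.5195,.3976,.037,.18))
E
```

```text
t 17.12 pos [0.5194 0.3965 0.0807] psi 0.179 op 39.8 F [ 0.3 -0.9 -0. ]
  turn -0.0 shift [ 0.3 -1.1 43.7] rows 1.1
```

View pics/w13.png

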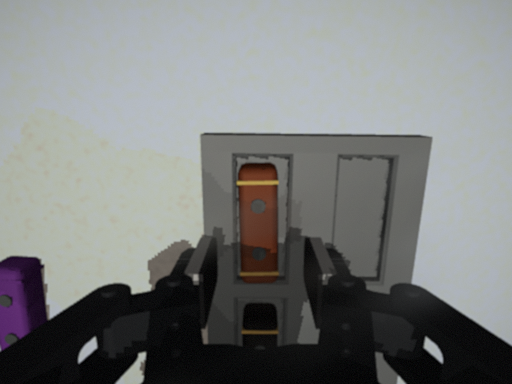

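Request:
send_rows(
  commands=[
    [[0,0,0],[0,-1,28],40],
    [[0,0,0],[0,0,15],40],
    [[0,0,0],[0,0,0],15],
    [[0,0,0],[0,0,0],15],
    [[0,0,0],[0,0,0],15],
    [[0,0,0],[0,0,0],15],
    [[0,0,0],[0,0,-35],15],
    [[0,0,0],[0,0,-38],15],
    [[0,0,5.5],[0,0,0],15],
    [[0,0,5.5],[0,0,0],15],
    [[0,0,5.5],[0,0,0],15],
    [[0,0,0],[0,0,0],15],
  ],
)

```text
clock: 18.12
ee_pos: [0.5183, 0.3986, 0.1109]
ee_rot: [-0.001, 0.998, -0.055, 0.001]
force: [0.3, 0.1, 0.3]
opening: 0.0203
```

```bash
python3 - <<'E'
from h import *
go((.5626,.0497,.112,-.108))
E
```

```text
t 18.12 pos [0.5183 0.3986 0.1109] psi -0.110 op 20.3 F [0.3 0.1 0.3]
  turn -0.1 shift [ 81.6 342.1  -1.1] rows 8.5
```

Request:
send_rows(
  commands=[
    [[0,0,0],[4,20,0],15],
    [[0,0,0],[8,37,0],15],
    [[0,0,0],[9,40,0],15],
    [[0,0,0],[9,40,0],15],
    [[0,0,0],[9,40,0],15],
    [[0,0,0],[9,40,0],15],
    [[0,0,0],[9,40,0],15],
    [[0,0,0],[9,40,0],15],
    [[0,0,0],[8,30,0],15],
    [[0,0,0],[4,14,0],15],
    [[0,0,0],[0,0,0],15],
    [[0,0,0],[0,0,0],15],
  ],
)

```text
clock: 19.12
ee_pos: [0.5599, 0.0501, 0.1097]
ee_rot: [-0.0, 0.999, -0.053, 0.0]
force: [-0.1, 0.4, -0.9]
opening: 0.0209
```

Request:
send_rows(
  commands=[
    [[0,0,0],[0,0,0],15],
    [[0,0,0],[0,0,0],15],
  ],
)

```text
clock: 19.28
ee_pos: [0.5595, 0.0529, 0.1096]
ee_rot: [-0.001, 0.999, -0.051, 0.0]
force: [-0.7, -0.0, -0.0]
opening: 0.0209
```

```bash
python3 - <<'E'
from h import *
p=snap('wrist','w14')
go((.5626,.0497,.055,-.108))
E
```

```text
t 19.33 pos [0.5595 0.0528 0.1095] psi -0.102 op 20.7 F [-0.9 -0.   0.1]
  turn 0.3 shift [ 3.4  2.8 54.5] rows 1.3
```

View pics/w14.png

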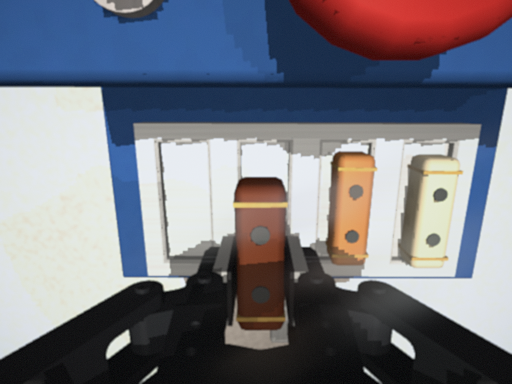

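Request:
send_rows(
  commands=[
    [[0,0,0.3],[4,3,10],15],
    [[0,0,0],[0,0,20],15],
    [[0,0,0],[0,0,13],15],
    [[0,0,0],[0,0,8],15],
    [[0,0,0],[0,0,4],15],
    [[0,0,0],[0,0,0],15],
    [[0,0,0],[0,0,0],15],
  ],
)

```text
clock: 19.92
ee_pos: [0.5636, 0.048, 0.0543]
ee_rot: [-0.0, 0.998, -0.055, 0.0]
force: [-0.2, 0.1, 0.1]
opening: 0.0206
```

Request:
send_rows(
  commands=[
    [[0,0,0],[0,0,0],34],
    [[0,0,0],[0,0,0],34],
    [[0,0,0],[0,0,-10],34],
    [[0,0,0],[0,0,-30],36],
    [[0,0,0],[0,0,-35],40],
    [[0,0,-5],[0,0,0],40],
    [[0,0,-5],[0,0,0],40],
    [[0,0,-5.5],[0,0,0],40],
    [[0,0,0],[0,0,0],40],
  ],
)

```text
clock: 20.67
ee_pos: [0.5635, 0.0474, 0.1305]
ee_rot: [0.0, 0.997, 0.082, 0.001]
force: [0.6, 0.4, -0.2]
opening: 0.0402
```

```bash
python3 - <<'E'
from h import *
p=snap('wrist','w15')
go((.4274,.3804,.13,.17))
E
```

```text
t 20.72 pos [0.5635 0.0474 0.1302] psi 0.158 op 40.1 F [-0.6  0.1  0.1]
  turn -0.7 shift [-7.780e+01 -3.512e+02  2.000e-01] rows 8.6
```

View pics/w15.png

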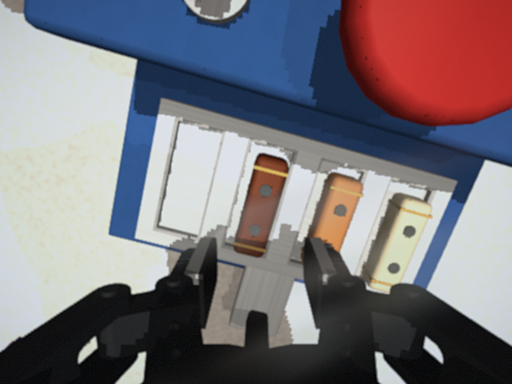

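Three toggles are seated (brown at about 263,205, tan 337,212 and ivory 402,240). Black is next.

Request:
send_rows(
  commands=[
    [[0,0,-0.7],[-4,-20,0],40],
    [[0,0,0],[-8,-36,0],40],
    [[0,0,0],[-9,-40,0],40],
    [[0,0,0],[-9,-40,0],40],
    [[0,0,0],[-9,-40,0],40],
    [[0,0,0],[-9,-40,0],40],
    [[0,0,0],[-9,-40,0],40],
    [[0,0,0],[-9,-40,0],40],
    [[0,0,0],[-8,-34,10],40],
    [[0,0,0],[-4,-21,20],40],
    [[0,0,0],[0,0,20],40],
    [[0,0,0],[0,0,0],40],
  ],
)

```text
clock: 21.72
ee_pos: [0.4241, 0.3806, 0.0765]
ee_rot: [0.001, 0.996, 0.086, -0.002]
force: [-0.1, -1.4, -0.7]
opening: 0.0401
```

Request:
send_rows(
  commands=[
    [[0,0,0],[0,0,0],40],
    [[0,0,0],[0,0,0],40],
    [[0,0,0],[0,0,0],40],
  ],
)

```text
clock: 21.97
ee_pos: [0.4279, 0.3796, 0.0805]
ee_rot: [-0.0, 0.996, 0.084, 0.001]
force: [-0.0, -0.4, 0.2]
opening: 0.0399
```

```bash
python3 - <<'E'
from h import *
p=snap('wrist','w16')
go((.4274,.3804,.037,.17))
E
```

```text
t 22.02 pos [0.4278 0.3797 0.0806] psi 0.169 op 40.2 F [ 0.8  0.4 -0.7]
  turn -0.0 shift [-0.3 -0.8 43.6] rows 1.0
```

View pics/w16.png

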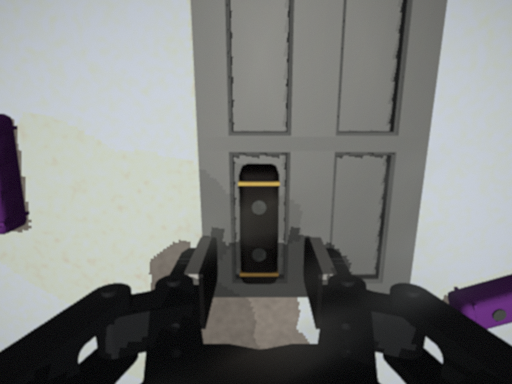

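Request:
send_rows(
  commands=[
    [[0,0,0],[0,-1,28],40],
    [[0,0,0],[0,0,15],40],
    [[0,0,0],[0,0,0],15],
    [[0,0,0],[0,0,0],15],
    [[0,0,0],[0,0,0],15],
    [[0,0,0],[0,0,0],15],
    [[0,0,0],[0,0,-35],15],
    [[0,0,0],[0,0,-38],15],
    [[0,0,5.3],[0,0,0],15],
    [[0,0,5.3],[0,0,0],15],
    [[0,0,5.3],[0,0,0],15],
    [[0,0,0],[0,0,0],15],
  ],
)

```text
clock: 23.02
ee_pos: [0.4267, 0.3813, 0.1106]
ee_rot: [-0.001, 0.998, -0.055, 0.001]
force: [0.2, 0.3, -0.9]
opening: 0.0204
```

```bash
python3 - <<'E'
from h import *
go((.568,.0994,.112,-.108))
E
```

```text
t 23.02 pos [0.4267 0.3813 0.1106] psi -0.110 op 20.4 F [ 0.2  0.3 -0.9]
  turn -0.1 shift [170.9 265.1  -1.4] rows 7.6
```

Request:
send_rows(
  commands=[
    [[0,0,0],[12,18,0],15],
    [[0,0,0],[20,31,0],15],
    [[0,0,0],[22,34,0],15],
    [[0,0,0],[22,34,0],15],
    [[0,0,0],[22,34,0],15],
    [[0,0,0],[22,34,0],15],
    [[0,0,0],[22,34,0],15],
    [[0,0,0],[18,28,0],15],
    [[0,0,0],[10,16,0],15],
    [[0,0,0],[0,0,0],15],
    [[0,0,0],[0,0,0],15],
    [[0,0,0],[0,0,0],15],
  ],
)

```text
clock: 24.02
ee_pos: [0.5674, 0.1027, 0.1095]
ee_rot: [-0.0, 0.999, -0.052, -0.0]
force: [-0.6, 1.0, -0.6]
opening: 0.0207
```

```bash
python3 - <<'E'
from h import *
grab_frame('wrist')
p=snap('wrist','w17')
go((.568,.0994,.055,-.108))
E
```

```text
t 24.12 pos [0.5672 0.1035 0.1095] psi -0.102 op 20.8 F [ 0.5  0.7 -0.4]
  turn 0.3 shift [ 1.2  4.  54.5] rows 1.3
```

View pics/w17.png

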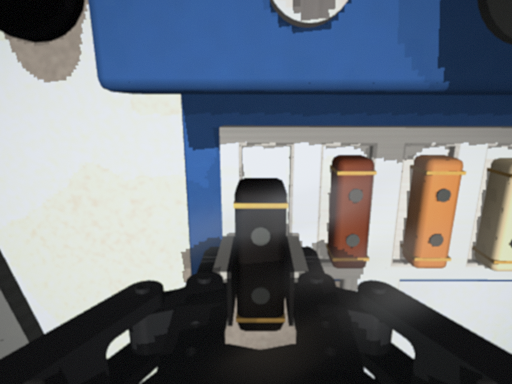

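Request:
send_rows(
  commands=[
    [[0,0,0.3],[1,4,10],15],
    [[0,0,0],[0,0,20],15],
    [[0,0,0],[0,0,13],15],
    [[0,0,0],[0,0,8],15],
    [[0,0,0],[0,0,4],15],
    [[0,0,0],[0,0,0],15],
    [[0,0,0],[0,0,0],15],
  ],
)

```text
clock: 24.7
ee_pos: [0.5685, 0.098, 0.0545]
ee_rot: [-0.0, 0.998, -0.055, 0.0]
force: [-1.0, -0.2, 0.1]
opening: 0.0205
```

Request:
send_rows(
  commands=[
    [[0,0,0],[0,0,0],34],
    [[0,0,0],[0,0,0],34],
    [[0,0,0],[0,0,-10],34],
    [[0,0,0],[0,0,-30],36],
    [[0,0,0],[0,0,-35],40],
    [[0,0,0],[0,0,0],40],
  ],
)

```text
clock: 25.2
ee_pos: [0.5715, 0.0988, 0.1362]
ee_rot: [-0.001, 0.998, -0.055, 0.005]
force: [1.4, 1.3, 0.5]
opening: 0.0401
```

```bash
python3 - <<'E'
from h import *
go((.4358,.0385,.16,-.108))
E
```

```text
t 25.20 pos [0.5715 0.0988 0.1362] psi -0.111 op 40.1 F [1.4 1.3 0.5]
  turn -0.2 shift [-128.5   74.6  -23.8] rows 3.6
```

Request:
send_rows(
  commands=[
    [[0,0,0],[-32,18,-6],20],
    [[0,0,0],[-32,19,-6],10],
    [[0,0,0],[-32,19,-6],0],
    [[0,0,0],[-29,19,-6],0],
    [[0,0,0],[0,0,0],0],
    [[0,0,0],[0,0,0],0],
    [[0,0,0],[0,0,0],0],
  ],
)

```text
clock: 25.78
ee_pos: [0.4371, 0.0371, 0.1544]
ee_rot: [-0.0, 0.998, -0.056, 0.002]
force: [0.6, -0.5, -0.3]
opening: -0.0
```

```bash
python3 - <<'E'
from h import *
p=snap('wrist','w18')
im=p['img'][0:300]
cv2.imwrite('pics/w18.png',cv2.resize(im,None,fx=1.5625,fy=1.5625,interpolation=cv2.INTER_CUBIC))
np.save('w18.npy',p,allow_pickle=True)
go((.4358,.0385,.06,-.108))
E
```

```text
t 25.83 pos [0.4374 0.0374 0.154 ] psi -0.111 op -0.0 F [ 0.8 -0.1 -0.2]
  turn -0.2 shift [-1.7 -0.9 94. ] rows 2.3
```

View pics/w18.png

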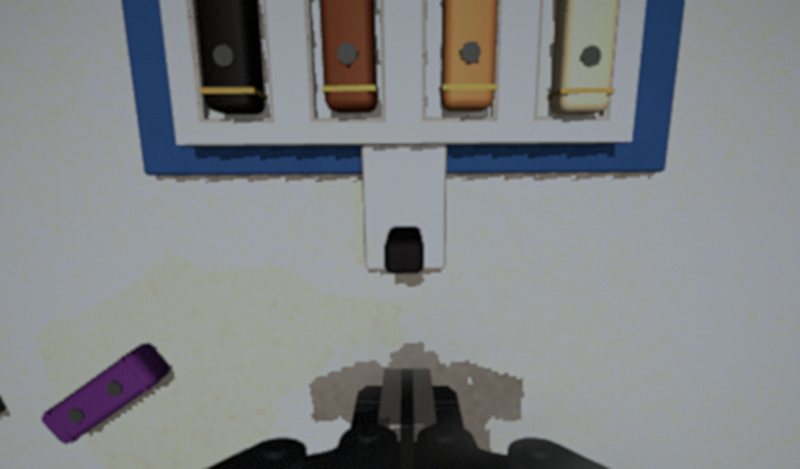

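Request:
send_rows(
  commands=[
    [[0,0,-0.1],[-1,-1,32],0],
    [[0,0,0],[0,0,32],0],
    [[0,0,0],[0,0,28],0],
    [[0,0,0],[0,0,0],0],
    [[0,0,0],[8,0,0],0],
    [[0,0,0],[8,0,0],0],
    [[0,0,0],[9,0,0],0],
    [[0,0,0],[9,0,0],0],
    [[0,0,0],[9,0,0],0],
    [[0,0,0],[9,0,0],0],
    [[0,0,0],[9,0,0],0],
    [[0,0,0],[9,0,0],0],
  ],
)

```text
clock: 26.83
ee_pos: [0.5057, 0.0301, 0.0617]
ee_rot: [-0.0, 0.999, -0.055, 0.0]
force: [-3.3, 1.3, 1.9]
opening: -0.0004
```

```bash
python3 - <<'E'
from h import *
p=snap('wrist','w19')
c,s=np.cos(-.108),np.sin(-.108);hx,hy=.6593-.095*c,.014-.095*s
go((hx-.018*c,hy-.018*s,.06,-.108))
E
```

```text
t 26.88 pos [0.5079 0.0299 0.0617] psi -0.110 op 0.3 F [ 2.6 -0.2  0.4]
  turn -0.1 shift [39.2 -0.5  1.7] rows 0.9
```

View pics/w19.png

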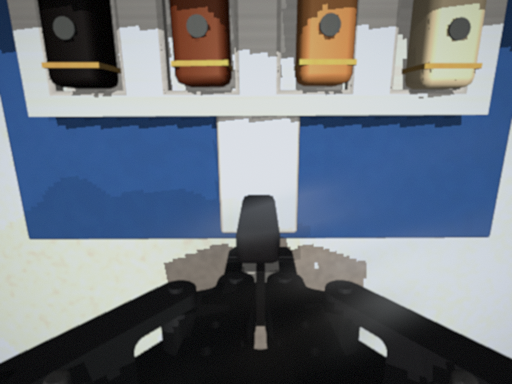

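Request:
send_rows(
  commands=[
    [[0,0,0],[9,0,0],0],
    [[0,0,0],[9,0,0],0],
    [[0,0,0],[9,0,0],0],
    [[0,0,0],[6,0,0],0],
    [[0,0,0],[3,0,0],0],
    [[0,0,0],[0,0,0],0],
    [[0,0,0],[0,0,0],0],
  ],
)

```text
clock: 27.47
ee_pos: [0.5409, 0.0264, 0.0613]
ee_rot: [-0.0, 0.999, -0.055, 0.0]
force: [0.1, -0.3, 0.1]
opening: -0.0003
```

Request:
send_rows(
  commands=[
    [[0,0,0],[3,0,0],0],
    [[0,0,0],[2,0,0],0],
    [[0,0,0],[0,0,0],0],
    [[0,0,0],[0,0,0],0],
  ],
)

```text
clock: 27.8
ee_pos: [0.5454, 0.0259, 0.0613]
ee_rot: [0.0, 0.999, -0.055, 0.0]
force: [-0.9, 0.1, -0.6]
opening: -0.0003
```

Request:
send_rows(
  commands=[
    [[0,0,0],[3,0,0],0],
    [[0,0,0],[2,0,0],0],
    [[0,0,0],[0,0,0],0],
    [[0,0,0],[0,0,0],0],
  ],
)

```text
clock: 28.13
ee_pos: [0.5474, 0.0256, 0.061]
ee_rot: [0.0, 0.999, -0.054, -0.003]
force: [-9.7, 2.3, 6.9]
opening: -0.0001
```

Request:
send_rows(
  commands=[
    [[0,0,0],[-10,0,0],0],
    [[0,0,0],[-5,0,-30],0],
    [[0,0,0],[0,0,-41],0],
    [[0,0,0],[0,0,-41],0],
    [[0,0,0],[0,0,-41],0],
    [[0,0,0],[0,0,-12],0],
    [[0,0,0],[0,0,0],0],
    [[0,0,0],[0,0,0],0],
    [[0,0,0],[0,0,0],0],
  ],
)

```text
clock: 28.88
ee_pos: [0.5349, 0.0267, 0.2253]
ee_rot: [0.0, 0.999, -0.055, -0.001]
force: [-0.5, 0.5, -1.2]
opening: 0.0002
```

```bash
python3 - <<'E'
from h import *
p=snap('wrist','w20')
t=snap('top','t3')
cv2.imwrite('pics/t3c.png',cv2.resize(t['img'][130:230,225:345],None,fx=6,fy=6,interpolation=cv2.INTER_CUBIC))
go((.6593,.014,.2,-.108))
E
```

```text
t 28.98 pos [0.5347 0.0268 0.2248] psi -0.109 op 0.1 F [ 0.1 -0.6  0.4]
  turn -0.1 shift [125.3  -0.7  24.8] rows 3.1
```

View pics/w20.png

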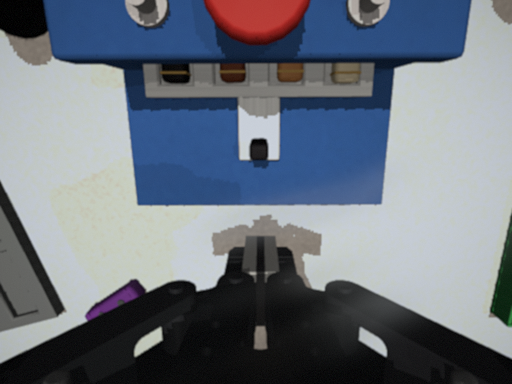

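View pics/t3.png

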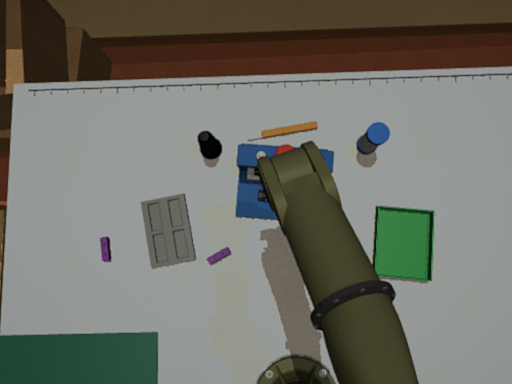

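```bash
python3 - <<'E'
from h import *
p=grab_frame('wrist')
c,s=np.cos(-.108),np.sin(-.108)
W=lambda x,y,z:(.6593+c*x-s*y,.014+s*x+c*y,z)
print(proj(p,[W(-.095,0,.076),W(-.05,.103,.032),W(-.05,-.103,.032),W(-.16,.13,.012),W(0,0,.172)]))
E
```

```text
[[259.20186094 152.01427268]
 [146.20885052  96.15164761]
 [372.40703826  95.93185215]
 [136.55660578 205.36789784]
 [258.20609219 -24.58393281]]
```

Request:
send_rows(
  commands=[
    [[0,0,0],[30,0,0],0],
    [[0,0,0],[40,0,0],0],
    [[0,0,0],[35,0,5],0],
    [[0,0,0],[20,0,10],0],
    [[0,0,0],[0,0,10],0],
    [[0,0,0],[0,0,0],0],
    [[0,0,0],[0,0,0],0],
    [[0,0,0],[0,0,0],0],
  ],
)

```text
clock: 29.7
ee_pos: [0.6587, 0.0138, 0.2014]
ee_rot: [-0.0, 0.999, -0.054, -0.0]
force: [-0.7, 0.1, 0.2]
opening: 0.0001
```

```bash
python3 - <<'E'
from h import *
t=snap('scene','s1')
cv2.imwrite('pics/s1.png',cv2.resize(t['img'][100:270,120:320],None,fx=4,fy=3.5,interpolation=cv2.INTER_CUBIC))
go((.6593,.014,.166,-.108))
E
```

```text
t 29.75 pos [0.6589 0.0137 0.2019] psi -0.108 op 0.1 F [0.3 0.8 0.1]
  turn -0.0 shift [ 0.3 -0.3 35.9] rows 0.9
```

View pics/s1.png

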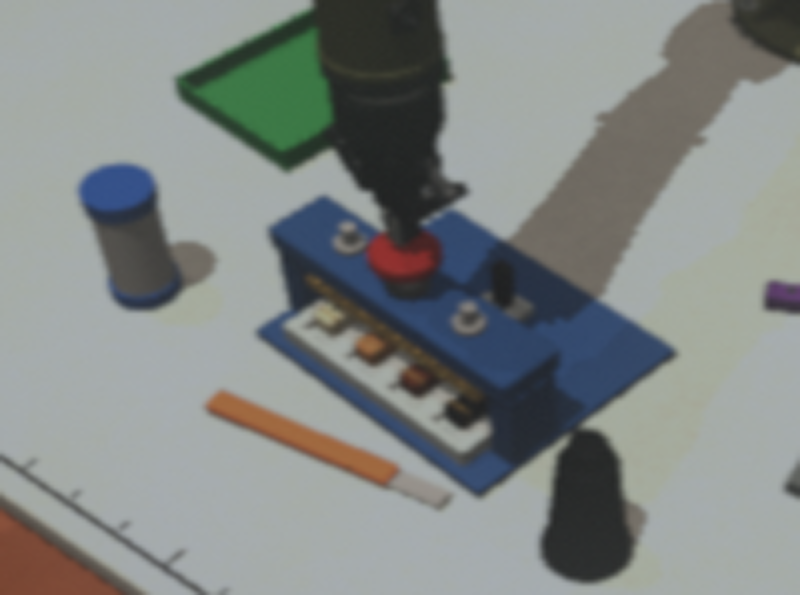

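Four toggles are under the die and the tips are over the knob. Now I press.

Request:
send_rows(
  commands=[
    [[0,0,0],[0,0,5],0],
    [[0,0,0],[0,0,5],0],
    [[0,0,0],[0,0,5],0],
    [[0,0,0],[0,0,5],0],
    [[0,0,0],[0,0,5],0],
    [[0,0,0],[0,0,5],0],
    [[0,0,0],[0,0,4],0],
    [[0,0,0],[0,0,0],0],
  ],
)

```text
clock: 30.42
ee_pos: [0.6596, 0.0135, 0.1672]
ee_rot: [-0.0, 0.999, -0.055, 0.0]
force: [-2.1, 0.8, 7.0]
opening: 0.0
```

Request:
send_rows(
  commands=[
    [[0,0,0],[0,0,1],0],
    [[0,0,0],[0,0,1],0],
    [[0,0,0],[0,0,0],0],
  ],
)

```text
clock: 30.67
ee_pos: [0.6596, 0.0135, 0.1662]
ee_rot: [0.0, 0.999, -0.055, 0.0]
force: [-2.7, 0.1, 10.3]
opening: 0.0005
```

Request:
send_rows(
  commands=[
    [[0,0,0],[0,0,1],0],
    [[0,0,0],[0,0,0],0],
    [[0,0,0],[0,0,0],0],
    [[0,0,0],[0,0,0],0],
    [[0,0,0],[0,0,0],0],
    [[0,0,0],[0,0,0],0],
    [[0,0,0],[0,0,0],0],
    [[0,0,0],[0,0,0],0],
    [[0,0,0],[0,0,0],0],
    [[0,0,0],[0,0,0],0],
    [[0,0,0],[0,0,0],0],
    [[0,0,0],[0,0,0],0],
  ],
)

```text
clock: 31.67
ee_pos: [0.6597, 0.0135, 0.1661]
ee_rot: [0.0, 0.999, -0.055, 0.001]
force: [-5.0, -0.1, 14.4]
opening: 0.0001
```

```bash
python3 - <<'E'
from h import *
t=snap('scene','s2')
cv2.imwrite('pics/s2.png',cv2.resize(t['img'][100:270,120:320],None,fx=4,fy=3.5,interpolation=cv2.INTER_CUBIC))
go()
E
```

```text
t 31.72 pos [0.6596 0.0135 0.1661] psi -0.109 op 0.0 F [-5.1  0.6 14.2]
```

View pics/s2.png

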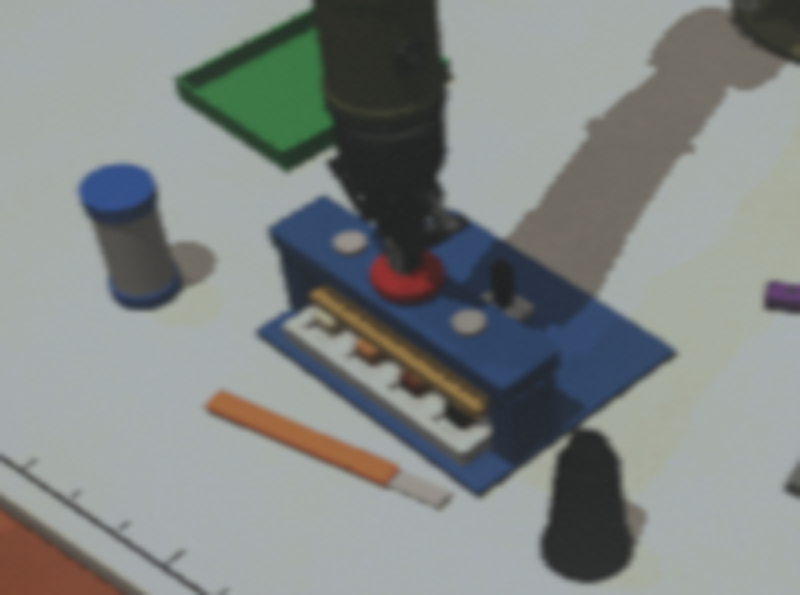

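Request:
send_rows(
  commands=[
    [[0,0,0],[0,0,0],0],
    [[0,0,0],[0,0,0],0],
    [[0,0,0],[0,0,0],0],
    [[0,0,0],[0,0,0],0],
    [[0,0,0],[0,0,0],0],
    [[0,0,0],[0,0,0],0],
  ],
)

```text
clock: 32.22
ee_pos: [0.6596, 0.0135, 0.1661]
ee_rot: [0.0, 0.999, -0.055, 0.001]
force: [-5.7, -0.1, 14.7]
opening: -0.0003
```

Request:
send_rows(
  commands=[
    [[0,0,0],[0,0,-20],0],
    [[0,0,0],[0,0,-30],0],
    [[0,0,0],[-30,0,-5],20],
    [[0,0,0],[-40,0,0],40],
    [[0,0,0],[-25,0,0],50],
    [[0,0,0],[0,0,30],50],
    [[0,0,0],[0,0,40],50],
    [[0,0,0],[0,0,0],50],
    [[0,0,0],[0,0,0],50],
    [[0,0,0],[0,0,0],50],
  ],
)

```text
clock: 33.05
ee_pos: [0.5659, 0.024, 0.1503]
ee_rot: [-0.0, 0.999, -0.055, 0.0]
force: [0.3, 0.8, 0.7]
opening: 0.0502
```

```bash
python3 - <<'E'
from h import *
go((.5649,.0242,.06,-.108))
p=snap('wrist','w21')
E
```

```text
t 33.05 pos [0.5659 0.024  0.1503] psi -0.109 op 50.2 F [0.3 0.8 0.7]
  turn -0.1 shift [-1.  -0.1 90.3] rows 2.2
```

View pics/w21.png

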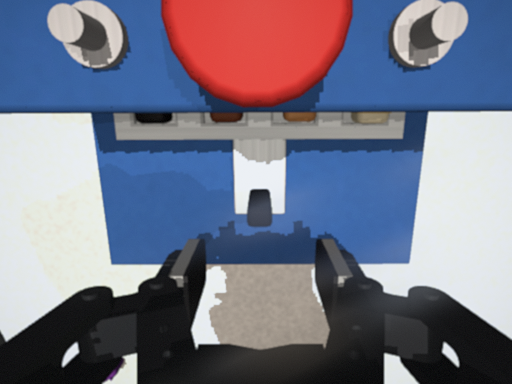

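Request:
send_rows(
  commands=[
    [[0,0,0],[-4,0,30],50],
    [[0,0,0],[0,0,30],50],
    [[0,0,0],[0,0,27],50],
    [[0,0,0],[0,0,0],30],
    [[0,0,0],[0,0,0],10],
    [[0,0,0],[0,0,0],10],
    [[0,0,0],[0,0,0],10],
    [[0,0,0],[0,0,0],10],
  ],
  newtons=25,
)

```text
clock: 33.77
ee_pos: [0.5626, 0.025, 0.0643]
ee_rot: [-0.001, 0.999, -0.054, 0.002]
force: [0.1, 2.7, 3.4]
opening: 0.0151
```

Request:
send_rows(
  commands=[
    [[0,0,0],[-5,0,0],10],
    [[0,0,0],[-10,0,0],10],
    [[0,0,0],[-10,0,0],10],
    [[0,0,0],[-10,0,0],10],
    [[0,0,0],[-10,0,0],10],
    [[0,0,0],[-10,0,0],10],
    [[0,0,0],[-10,0,0],10],
    [[0,0,0],[-10,0,0],10],
    [[0,0,0],[-10,0,0],10],
    [[0,0,0],[-8,0,0],10],
    [[0,0,0],[-4,0,0],10],
    [[0,0,0],[-3,0,0],10],
  ],
)

```text
clock: 34.77
ee_pos: [0.4633, 0.0354, 0.0642]
ee_rot: [-0.0, 0.999, -0.054, 0.003]
force: [2.8, 1.9, 8.4]
opening: 0.0156
```

Request:
send_rows(
  commands=[
    [[0,0,0],[-2,0,0],10],
    [[0,0,0],[-2,0,0],10],
    [[0,0,0],[0,0,0],10],
    [[0,0,0],[0,0,0],10],
  ],
)

```text
clock: 35.1
ee_pos: [0.4631, 0.0355, 0.0642]
ee_rot: [-0.001, 0.998, -0.055, 0.005]
force: [11.5, -1.1, -1.1]
opening: 0.0156
```

Request:
send_rows(
  commands=[
    [[0,0,0],[4,0,0],10],
    [[0,0,0],[0,0,0],40],
    [[0,0,0],[0,0,0],40],
    [[0,0,0],[0,0,-35],40],
    [[0,0,0],[0,0,-35],40],
    [[0,0,0],[0,0,-35],40],
    [[0,0,0],[0,0,-35],40],
    [[0,0,0],[0,0,0],40],
    [[0,0,0],[0,0,0],40],
  ],
)

```text
clock: 35.85
ee_pos: [0.4623, 0.0347, 0.2042]
ee_rot: [0.0, 0.998, -0.055, 0.002]
force: [-0.2, 0.1, -0.4]
opening: 0.0399
```

```bash
cat > look.py <<'E'
from h import *
p=snap('top','tl')
im=p['img'];hsv=cv2.cvtColor(im,cv2.COLOR_BGR2HSV)
m=cv2.inRange(hsv,(45,100,20),(75,255,255));m[320:]=0
n,l,st,ce=cv2.connectedComponentsWithStats(m);i=1+np.argmax(st[1:,4])
rc=cv2.minAreaRect(np.argwhere(l==i)[:,::-1].astype(np.float32))
C=np.array([atz(p,c,.03) for c in cv2.boxPoints(rc)]);print('box',st[i],rc,C.mean(0).round(3));print(C[:,:2].round(3).tolist())
E
python3 - <<'E'
import look
from h import *
p=snap('wrist','w22')
im=p['img'][0:260]
cv2.imwrite('pics/w22.png',cv2.resize(im,None,fx=1.5625,fy=1.5625,interpolation=cv2.INTER_CUBIC))
np.save('w22.npy',p,allow_pickle=True)
go()
E
```

```text
box [ 373  206   61   75 4070] ((403.7212829589844, 243.12692260742188), (58.67570877075195, 71.65453338623047), 3.2704880237579346) [ 0.423 -0.316  0.03 ]
[[0.33, -0.222], [0.53, -0.247], [0.516, -0.412], [0.317, -0.384]]
t 35.95 pos [0.4609 0.0345 0.2019] psi -0.110 op 40.3 F [-0.4 -0.8 -1. ]
```

View pics/w22.png

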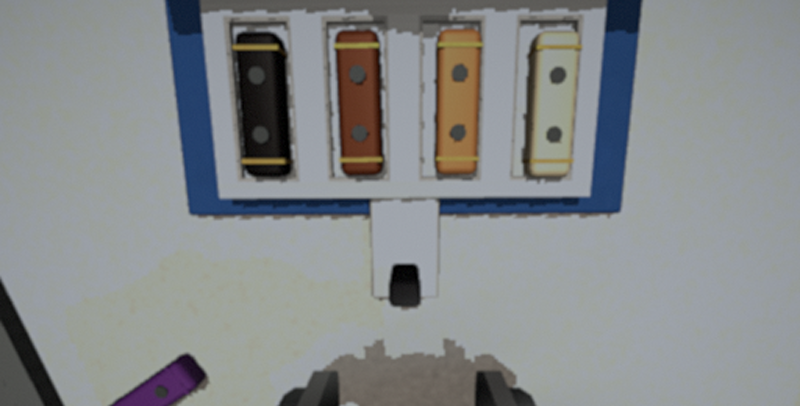

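View pics/tl.png

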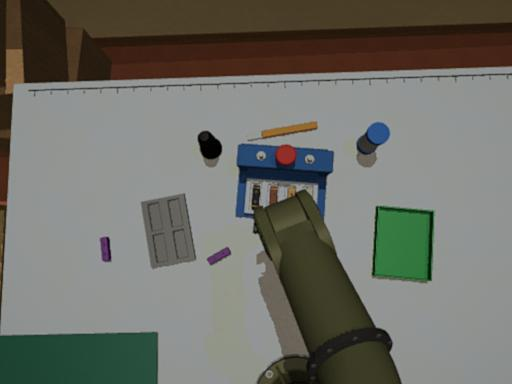

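```bash
python3 - <<'E'
from h import *
p=np.load('w22.npy',allow_pickle=True).item()
D=dict(black=[(257,75),(261,134)],brown=[(358,74),(360,133)],tan=[(460,73),(458,132)],ivory=[(557,75),(554,134)])
for n,d in D.items():
    a,b=[atz(p,(np.array(v)+.5)/1.5625-.5,.046) for v in d]
    print(n,((a+b)/2).round(4),'yaw',np.arctan2(*(a-b)[1::-1]).round(3),np.linalg.norm(a-b).round(4))
c,s=np.cos(-.128),np.sin(-.128)
for x,y in[(.042,-.032),(-.042,-.032),(.042,.032),(-.042,.032)]: print(np.round([.423+c*x-s*y,-.317+s*x+c*y],4))
go((.5517,-.0515,.13,-.12))
E
```

```text
black [0.5659 0.0981 0.046 ] yaw -0.112 0.0279
brown [0.5609 0.0478 0.046 ] yaw -0.098 0.0279
tan [ 0.5558 -0.0025  0.046 ] yaw -0.119 0.0279
ivory [ 0.5495 -0.0509  0.046 ] yaw -0.089 0.0279
[ 0.4606 -0.3541]
[ 0.3773 -0.3434]
[ 0.4687 -0.2906]
[ 0.3854 -0.2799]
t 35.95 pos [0.4609 0.0345 0.2019] psi -0.110 op 40.3 F [-0.4 -0.8 -1. ]
  turn 0.6 shift [100.4  74.6  71.9] rows 3.5
```

Request:
send_rows(
  commands=[
    [[0,0,0],[24,18,10],40],
    [[0,0,0],[25,19,20],40],
    [[0,0,0],[25,19,25],40],
    [[0,0,0],[24,19,25],40],
    [[0,0,0],[0,0,20],40],
    [[0,0,0],[0,0,0],40],
    [[0,0,0],[0,0,0],40],
    [[0,0,0],[0,0,0],40],
  ],
)

```text
clock: 36.62
ee_pos: [0.5503, -0.049, 0.1025]
ee_rot: [-0.0, 0.999, -0.054, -0.001]
force: [-0.4, -0.8, 0.6]
opening: 0.04
```

```bash
python3 - <<'E'
from h import *
p=snap('wrist','w23')
go((.5495,-.0509,.053,-.10))
E
```

```text
t 36.67 pos [ 0.5509 -0.049   0.1032] psi -0.107 op 39.9 F [-0.1  0.2  0.6]
  turn -0.4 shift [-1.2  2.1 50.2] rows 1.2
```

View pics/w23.png

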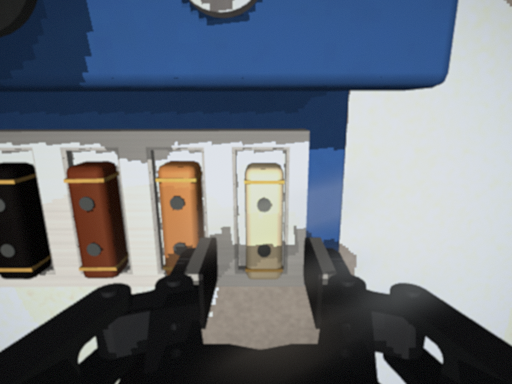

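Request:
send_rows(
  commands=[
    [[0,0,0],[-1,2,20],36],
    [[0,0,0],[0,0,20],36],
    [[0,0,0],[0,0,10],36],
    [[0,0,0],[0,0,0],15],
    [[0,0,0],[0,0,0],15],
    [[0,0,0],[0,0,0],15],
    [[0,0,0],[0,0,0],15],
    [[0,0,0],[0,0,-30],15],
    [[0,0,0],[0,0,-40],15],
    [[0,0,1],[0,0,0],15],
  ],
  newtons=45,
)

```text
clock: 37.5
ee_pos: [0.5534, -0.0516, 0.1291]
ee_rot: [-0.0, 0.998, -0.063, 0.005]
force: [1.9, -0.0, 0.4]
opening: 0.0207
```

```bash
python3 - <<'E'
from h import *
go((.4606,-.3541,.12,-.128),(.4606,-.3541,.036,-.128))
E
```

```text
t 37.50 pos [ 0.5534 -0.0516  0.1291] psi -0.126 op 20.7 F [ 1.9 -0.   0.4]
  turn 0.1 shift [-53.5 311.9   9.1] rows 7.6
  turn 0.0 shift [ 0.  0. 84.] rows 2.0
```

Request:
send_rows(
  commands=[
    [[0,0,0],[-3,18,0],15],
    [[0,0,0],[-6,34,0],15],
    [[0,0,0],[-7,40,0],15],
    [[0,0,0],[-7,40,0],15],
    [[0,0,0],[-7,40,0],15],
    [[0,0,0],[-7,40,0],15],
    [[0,0,0],[-7,40,0],15],
    [[0,0,0],[-6,35,5],15],
    [[0,0,0],[-3,24,20],15],
    [[0,0,0],[0,0,20],15],
    [[0,0,0],[0,0,0],15],
    [[0,0,0],[0,0,0],15],
  ],
)

```text
clock: 38.5
ee_pos: [0.4579, -0.3532, 0.0773]
ee_rot: [-0.001, 0.998, -0.063, -0.0]
force: [-0.3, -0.0, 0.4]
opening: 0.021
```

```bash
python3 - <<'E'
from h import *
grab_frame('wrist')
p=snap('wrist','w24')
go((.4606,-.3541,.036,-.128))
E
```

```text
t 38.60 pos [ 0.4593 -0.3528  0.0787] psi -0.125 op 20.8 F [ 0.2 -0.  -0. ]
  turn 0.2 shift [ 1.4  1.1 42.7] rows 1.0
```

View pics/w24.png

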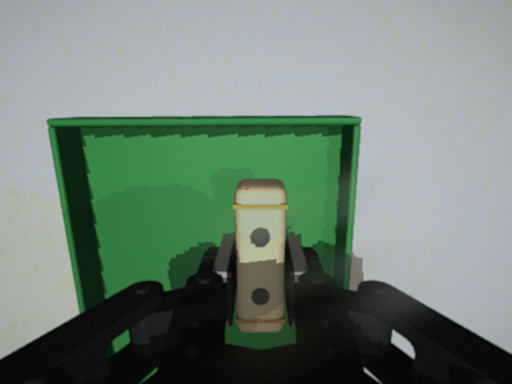

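Request:
send_rows(
  commands=[
    [[0,0,0],[1,0,18],15],
    [[0,0,0],[0,0,14],15],
    [[0,0,0],[0,0,8],15],
    [[0,0,0],[0,0,3],15],
    [[0,0,0],[0,0,0],15],
    [[0,0,0],[0,0,0],34],
    [[0,0,0],[0,0,0],34],
    [[0,0,0],[0,0,-20],34],
    [[0,0,0],[0,0,-38],36],
    [[0,0,0],[0,0,-38],36],
    [[0,0,-1],[0,0,0],36],
  ],
)

```text
clock: 39.52
ee_pos: [0.4625, -0.3556, 0.1379]
ee_rot: [0.003, 0.998, -0.055, 0.005]
force: [1.1, -1.1, -0.4]
opening: 0.0355
```

```bash
python3 - <<'E'
from h import *
go((.5558,-.0025,.12,-.112))
E
```

```text
t 39.52 pos [ 0.4625 -0.3556  0.1379] psi -0.109 op 35.5 F [ 1.1 -1.1 -0.4]
  turn 0.2 shift [  53.2 -361.3   17.9] rows 8.8
```

Request:
send_rows(
  commands=[
    [[0,0,0],[3,-20,0],36],
    [[0,0,0],[6,-38,0],36],
    [[0,0,0],[6,-41,0],36],
    [[0,0,0],[6,-41,0],36],
    [[0,0,0],[6,-41,0],36],
    [[0,0,0],[6,-41,0],36],
    [[0,0,0],[6,-41,0],36],
    [[0,0,0],[6,-41,0],36],
    [[0,0,0],[5,-37,5],36],
    [[0,0,0],[3,-20,13],36],
    [[0,0,0],[0,0,15],36],
    [[0,0,0],[0,0,0],36],
  ],
)

```text
clock: 40.52
ee_pos: [0.5502, 0.0011, 0.0959]
ee_rot: [-0.0, 0.999, -0.053, -0.001]
force: [-0.2, -1.1, 0.2]
opening: 0.0361
```

```bash
python3 - <<'E'
from h import *
for i in range(4): grab_frame('wrist')
p=snap('wrist','w25')
go((.5558,-.0025,.053,-.112))
E
```

```text
t 40.77 pos [ 0.5514 -0.0021  0.0983] psi -0.111 op 36.1 F [-0.4 -0.1  0.8]
  turn 0.1 shift [ 4.4 -0.1 45.3] rows 1.1
```

View pics/w25.png

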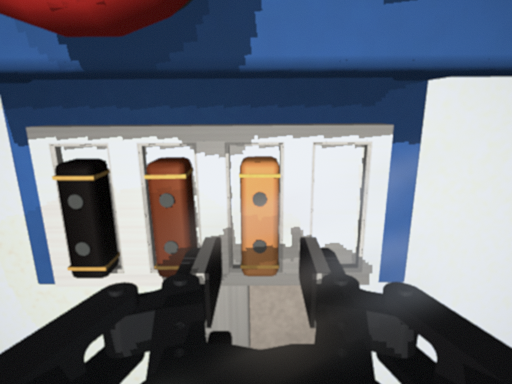

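Request:
send_rows(
  commands=[
    [[0,0,0],[4,0,18],36],
    [[0,0,0],[0,0,18],36],
    [[0,0,0],[0,0,9],36],
    [[0,0,0],[0,0,0],15],
    [[0,0,0],[0,0,0],15],
    [[0,0,0],[0,0,0],15],
    [[0,0,0],[0,0,0],15],
    [[0,0,0],[0,0,-30],15],
    [[0,0,0],[0,0,-40],15],
    [[0,0,1],[0,0,0],15],
  ],
)

```text
clock: 41.6
ee_pos: [0.5583, -0.0006, 0.1288]
ee_rot: [-0.001, 0.998, -0.063, 0.005]
force: [1.7, 0.7, -0.1]
opening: 0.0209
```

```bash
python3 - <<'E'
from h import *
go((.3773,-.3434,.12,-.128))
E
```

```text
t 41.60 pos [ 0.5583 -0.0006  0.1288] psi -0.126 op 20.9 F [ 1.7  0.7 -0.1]
  turn 0.1 shift [-135.8  363.1    8.8] rows 9.3
```

Request:
send_rows(
  commands=[
    [[0,0,0],[-7,18,0],15],
    [[0,0,0],[-12,33,0],15],
    [[0,0,0],[-14,38,0],15],
    [[0,0,0],[-14,38,0],15],
    [[0,0,0],[-14,38,0],15],
    [[0,0,0],[-14,38,0],15],
    [[0,0,0],[-14,38,0],15],
    [[0,0,0],[-14,38,0],15],
    [[0,0,0],[-14,38,5],15],
    [[0,0,0],[-12,30,10],15],
    [[0,0,0],[-6,16,15],15],
    [[0,0,0],[0,0,15],15],
  ],
)

```text
clock: 42.6
ee_pos: [0.3724, -0.3496, 0.0775]
ee_rot: [0.002, 0.998, -0.067, 0.0]
force: [0.6, 0.8, -0.3]
opening: 0.0209
```

```bash
python3 - <<'E'
from h import *
for i in range(4): grab_frame('wrist')
p=snap('wrist','w26')
go((.3773,-.3434,.036,-.128))
E
```

```text
t 42.85 pos [ 0.3762 -0.3438  0.0782] psi -0.125 op 20.8 F [ 0.5  0.2 -0.6]
  turn 0.2 shift [ 1.  -0.5 42.2] rows 1.0
```

View pics/w26.png

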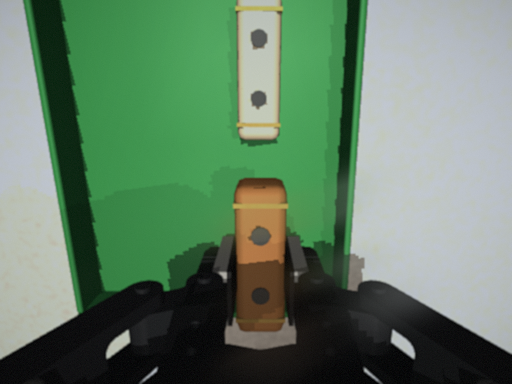

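Request:
send_rows(
  commands=[
    [[0,0,0],[0,0,18],15],
    [[0,0,0],[0,0,14],15],
    [[0,0,0],[0,0,8],15],
    [[0,0,0],[0,0,2],15],
    [[0,0,0],[0,0,0],15],
    [[0,0,0],[0,0,0],34],
    [[0,0,0],[0,0,0],34],
    [[0,0,0],[0,0,-20],34],
    [[0,0,0],[0,0,-38],36],
    [[0,0,0],[0,0,-38],36],
    [[0,0,-1],[0,0,0],36],
  ],
)

```text
clock: 43.77
ee_pos: [0.3782, -0.3461, 0.138]
ee_rot: [0.003, 0.999, -0.055, 0.004]
force: [0.0, -0.9, -0.1]
opening: 0.0362
```

```bash
python3 - <<'E'
from h import *
go((.5609,.0478,.12,-.108))
E
```

```text
t 43.77 pos [ 0.3782 -0.3461  0.138 ] psi -0.109 op 36.2 F [ 0.  -0.9 -0.1]
  turn -0.1 shift [ 139.1 -411.3   18. ] rows 10.4
```

Request:
send_rows(
  commands=[
    [[0,0,0],[7,-20,0],36],
    [[0,0,0],[12,-36,0],36],
    [[0,0,0],[13,-39,0],36],
    [[0,0,0],[13,-39,0],36],
    [[0,0,0],[13,-39,0],36],
    [[0,0,0],[13,-39,0],36],
    [[0,0,0],[13,-39,0],36],
    [[0,0,0],[13,-39,0],36],
    [[0,0,0],[13,-39,0],36],
    [[0,0,0],[13,-39,0],36],
    [[0,0,0],[11,-28,5],36],
    [[0,0,0],[5,-15,13],36],
  ],
)

```text
clock: 44.77
ee_pos: [0.561, 0.0546, 0.1156]
ee_rot: [-0.002, 0.999, -0.052, 0.003]
force: [0.3, 0.4, -0.4]
opening: 0.036
```

Request:
send_rows(
  commands=[
    [[0,0,0],[0,0,15],36],
    [[0,0,0],[0,0,0],36],
    [[0,0,0],[0,0,0],36],
    [[0,0,0],[0,0,0],36],
  ],
)

```text
clock: 45.1
ee_pos: [0.5582, 0.0482, 0.0991]
ee_rot: [0.0, 0.998, -0.055, 0.0]
force: [-0.1, 0.1, -0.1]
opening: 0.0358
```

```bash
python3 - <<'E'
from h import *
p=snap('wrist','w27')
go((.5609,.0478,.053,-.108))
E
```

```text
t 45.15 pos [0.5585 0.048  0.0993] psi -0.111 op 35.8 F [-0.2  0.5 -0.2]
  turn -0.2 shift [ 2.4 -0.  46.3] rows 1.1
```

View pics/w27.png

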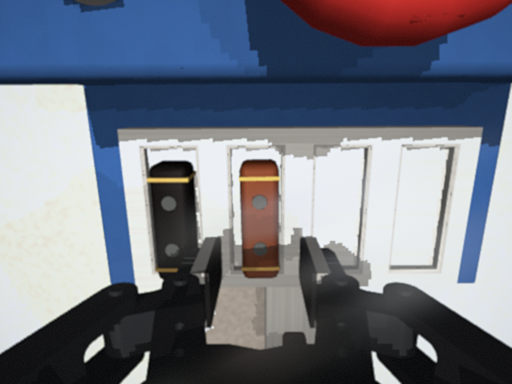

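Request:
send_rows(
  commands=[
    [[0,0,0],[2,0,18],36],
    [[0,0,0],[0,0,18],36],
    [[0,0,0],[0,0,10],36],
    [[0,0,0],[0,0,0],15],
    [[0,0,0],[0,0,0],15],
    [[0,0,0],[0,0,0],15],
    [[0,0,0],[0,0,0],15],
    [[0,0,0],[0,0,-30],15],
    [[0,0,0],[0,0,-40],15],
    [[0,0,1],[0,0,0],15],
  ],
)

```text
clock: 45.98
ee_pos: [0.5635, 0.0499, 0.129]
ee_rot: [-0.001, 0.998, -0.063, 0.005]
force: [0.2, 1.1, 0.1]
opening: 0.0209
```

```bash
python3 - <<'E'
from h import *
go((.4687,-.2906,.12,-.128))
E
```

```text
t 45.98 pos [0.5635 0.0499 0.129 ] psi -0.126 op 20.9 F [0.2 1.1 0.1]
  turn 0.1 shift [-50.6 349.8   9. ] rows 8.5
```

Request:
send_rows(
  commands=[
    [[0,0,0],[-3,18,0],15],
    [[0,0,0],[-5,36,0],15],
    [[0,0,0],[-6,40,0],15],
    [[0,0,0],[-6,40,0],15],
    [[0,0,0],[-6,40,0],15],
    [[0,0,0],[-6,40,0],15],
    [[0,0,0],[-6,40,0],15],
    [[0,0,0],[-6,40,0],15],
    [[0,0,0],[-4,36,10],15],
    [[0,0,0],[-2,20,20],15],
    [[0,0,0],[0,0,15],15],
    [[0,0,0],[0,0,0],15],
  ],
)

```text
clock: 46.98
ee_pos: [0.4643, -0.2935, 0.0753]
ee_rot: [-0.0, 0.998, -0.065, -0.002]
force: [0.7, 0.9, 0.5]
opening: 0.0207
```

```bash
python3 - <<'E'
from h import *
for i in range(4): grab_frame('wrist')
p=snap('wrist','w28')
go((.4687,-.2906,.036,-.128))
E
```

```text
t 47.23 pos [ 0.4676 -0.2912  0.0786] psi -0.125 op 20.7 F [-0.3 -0.4 -0.1]
  turn 0.2 shift [ 1.  -0.7 42.6] rows 1.0
```

View pics/w28.png

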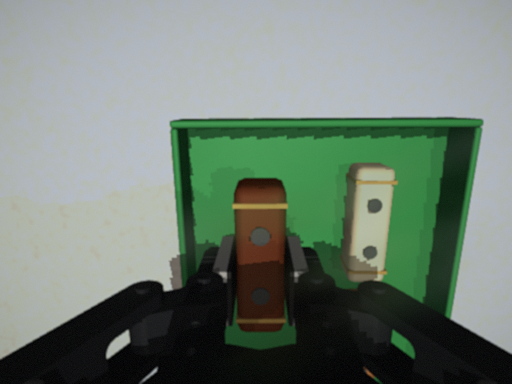

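Request:
send_rows(
  commands=[
    [[0,0,0],[0,3,18],15],
    [[0,0,0],[0,0,14],15],
    [[0,0,0],[0,0,8],15],
    [[0,0,0],[0,0,2],15],
    [[0,0,0],[0,0,0],15],
    [[0,0,0],[0,0,0],30],
    [[0,0,0],[0,0,0],30],
    [[0,0,0],[0,0,-20],30],
    [[0,0,0],[0,0,-38],36],
    [[0,0,0],[0,0,-38],36],
    [[0,0,-1],[0,0,0],36],
  ],
)

```text
clock: 48.15
ee_pos: [0.4695, -0.2962, 0.1385]
ee_rot: [0.002, 0.998, -0.055, 0.005]
force: [1.8, 0.5, 0.2]
opening: 0.036
```

```bash
python3 - <<'E'
from h import *
go((.5659,.0981,.12,-.112))
E
```

```text
t 48.15 pos [ 0.4695 -0.2962  0.1385] psi -0.109 op 36.0 F [1.8 0.5 0.2]
  turn 0.2 shift [  51.7 -402.6   18.5] rows 9.8
```

Request:
send_rows(
  commands=[
    [[0,0,0],[3,-20,0],36],
    [[0,0,0],[5,-37,0],36],
    [[0,0,0],[5,-41,0],36],
    [[0,0,0],[5,-41,0],36],
    [[0,0,0],[5,-41,0],36],
    [[0,0,0],[5,-41,0],36],
    [[0,0,0],[5,-41,0],36],
    [[0,0,0],[5,-41,0],36],
    [[0,0,0],[5,-41,0],36],
    [[0,0,0],[5,-37,0],36],
    [[0,0,0],[4,-22,15],36],
    [[0,0,0],[2,0,20],36],
  ],
)

```text
clock: 49.15
ee_pos: [0.5657, 0.1079, 0.0987]
ee_rot: [-0.003, 0.999, -0.051, 0.003]
force: [0.1, 0.5, 0.3]
opening: 0.036
```

Request:
send_rows(
  commands=[
    [[0,0,0],[0,0,0],36],
    [[0,0,0],[0,0,0],36],
    [[0,0,0],[0,0,0],36],
  ],
)

```text
clock: 49.4
ee_pos: [0.5637, 0.0985, 0.0972]
ee_rot: [0.0, 0.998, -0.055, 0.0]
force: [0.0, -1.2, -0.0]
opening: 0.0359
```

```bash
python3 - <<'E'
from h import *
p=snap('wrist','w29')
go((.5659,.0981,.053,-.112))
E
```

```text
t 49.45 pos [0.564  0.0985 0.0974] psi -0.111 op 35.9 F [-0.1 -0.2  0.1]
  turn 0.1 shift [ 2.   0.1 44.4] rows 1.1
```

View pics/w29.png

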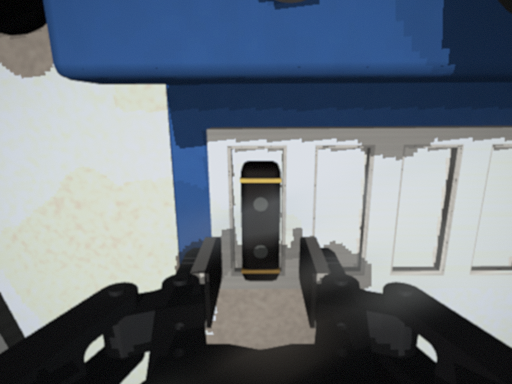

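Request:
send_rows(
  commands=[
    [[0,0,0],[2,0,18],36],
    [[0,0,0],[0,0,16],36],
    [[0,0,0],[0,0,10],36],
    [[0,0,0],[0,0,0],15],
    [[0,0,0],[0,0,0],15],
    [[0,0,0],[0,0,0],15],
    [[0,0,0],[0,0,0],15],
    [[0,0,0],[0,0,-30],15],
    [[0,0,0],[0,0,-40],15],
    [[0,0,1],[0,0,0],15],
  ],
)

```text
clock: 50.28
ee_pos: [0.5689, 0.1009, 0.1292]
ee_rot: [-0.002, 0.998, -0.063, 0.005]
force: [0.8, 0.4, -0.6]
opening: 0.0211
```

```bash
python3 - <<'E'
from h import *
go((.385,-.283,.12,-.128))
E
```

```text
t 50.28 pos [0.5689 0.1009 0.1292] psi -0.126 op 21.1 F [ 0.8  0.4 -0.6]
  turn 0.1 shift [-133.4  404.2    9.2] rows 10.2
```

Request:
send_rows(
  commands=[
    [[0,0,0],[-7,20,0],15],
    [[0,0,0],[-12,36,0],15],
    [[0,0,0],[-13,39,0],15],
    [[0,0,0],[-13,39,0],15],
    [[0,0,0],[-13,39,0],15],
    [[0,0,0],[-13,39,0],15],
    [[0,0,0],[-13,39,0],15],
    [[0,0,0],[-13,39,0],15],
    [[0,0,0],[-13,39,0],15],
    [[0,0,0],[-12,38,0],15],
    [[0,0,0],[-8,25,10],15],
    [[0,0,0],[-4,12,15],15],
  ],
)

```text
clock: 51.28
ee_pos: [0.3802, -0.2893, 0.0985]
ee_rot: [0.002, 0.998, -0.066, 0.001]
force: [1.0, -0.5, -0.7]
opening: 0.0206
```

Request:
send_rows(
  commands=[
    [[0,0,0],[0,0,20],15],
    [[0,0,0],[0,0,0],15],
    [[0,0,0],[0,0,0],15],
    [[0,0,0],[0,0,0],15],
  ],
)

```text
clock: 51.62
ee_pos: [0.3825, -0.2839, 0.0783]
ee_rot: [0.0, 0.998, -0.063, 0.001]
force: [-0.6, 0.8, -0.3]
opening: 0.0207
```

```bash
python3 - <<'E'
from h import *
p=snap('wrist','w30')
go((.385,-.283,.036,-.128))
E
```

```text
t 51.67 pos [ 0.3827 -0.284   0.0784] psi -0.125 op 20.4 F [ 0.6 -0.6  0.3]
  turn 0.2 shift [ 2.2 -1.3 42.4] rows 1.0
```

View pics/w30.png

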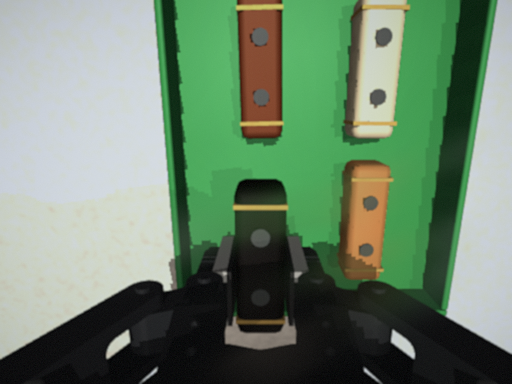

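Request:
send_rows(
  commands=[
    [[0,0,0],[1,0,18],15],
    [[0,0,0],[0,0,14],15],
    [[0,0,0],[0,0,8],15],
    [[0,0,0],[0,0,2],15],
    [[0,0,0],[0,0,0],15],
    [[0,0,0],[0,0,0],30],
    [[0,0,0],[0,0,0],30],
    [[0,0,0],[0,0,-20],30],
    [[0,0,0],[0,0,-38],36],
    [[0,0,0],[0,0,-38],36],
    [[0,0,-1],[0,0,0],10],
  ],
)

```text
clock: 52.58
ee_pos: [0.3856, -0.2858, 0.1376]
ee_rot: [0.003, 0.999, -0.055, 0.004]
force: [0.8, -1.3, 0.2]
opening: 0.0253
```

```bash
python3 - <<'E'
from h import *
go((.4358,.0385,.135,-.108))
E
```

```text
t 52.58 pos [ 0.3856 -0.2858  0.1376] psi -0.109 op 25.3 F [ 0.8 -1.3  0.2]
  turn -0.1 shift [  15.  -327.8    2.6] rows 7.9
```

Request:
send_rows(
  commands=[
    [[0,0,0],[1,-20,0],0],
    [[0,0,0],[2,-38,0],0],
    [[0,0,0],[2,-41,0],0],
    [[0,0,0],[2,-41,0],0],
    [[0,0,0],[2,-41,0],0],
    [[0,0,0],[2,-41,0],0],
    [[0,0,0],[2,-41,0],0],
    [[0,0,0],[1,-41,0],0],
    [[0,0,0],[1,-24,0],0],
    [[0,0,0],[0,0,0],0],
    [[0,0,0],[0,0,0],0],
    [[0,0,0],[0,0,0],0],
  ],
)

```text
clock: 53.58
ee_pos: [0.433, 0.039, 0.1315]
ee_rot: [0.0, 0.999, -0.055, 0.0]
force: [-0.0, -0.0, -0.1]
opening: -0.0001
```

```bash
python3 - <<'E'
from h import *
grab_frame('wrist');grab_frame('wrist')
p=snap('wrist','w31')
go((.4358,.0385,.061,-.108))
E
```

```text
t 53.73 pos [0.4331 0.0382 0.1314] psi -0.112 op -0.1 F [-0.3  0.3 -0.7]
  turn -0.2 shift [ 2.7 -0.6 70.4] rows 1.7
```

View pics/w31.png

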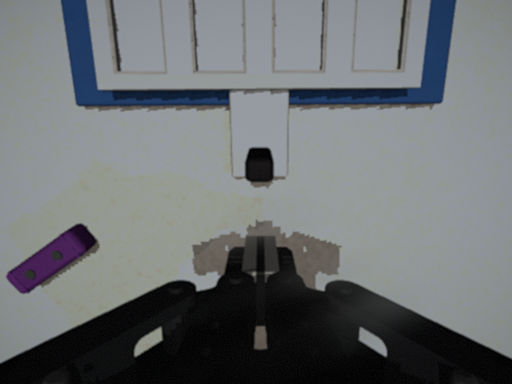

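Request:
send_rows(
  commands=[
    [[0,0,-0.2],[2,0,35],0],
    [[0,0,0],[0,0,35],0],
    [[0,0,0],[0,0,0],0],
    [[0,0,0],[8,0,0],0],
    [[0,0,0],[8,0,0],0],
    [[0,0,0],[9,0,0],0],
    [[0,0,0],[9,0,0],0],
    [[0,0,0],[9,0,0],0],
    [[0,0,0],[9,0,0],0],
    [[0,0,0],[9,0,0],0],
    [[0,0,0],[9,0,0],0],
    [[0,0,0],[9,0,0],0],
  ],
)

```text
clock: 54.73
ee_pos: [0.5149, 0.0313, 0.0615]
ee_rot: [-0.0, 0.999, -0.053, 0.0]
force: [-2.1, 0.1, 1.8]
opening: 0.0
```

Request:
send_rows(
  commands=[
    [[0,0,0],[9,0,0],0],
    [[0,0,0],[9,0,0],0],
    [[0,0,0],[7,0,0],0],
    [[0,0,0],[4,0,0],0],
    [[0,0,0],[2,0,0],0],
    [[0,0,0],[2,0,0],0],
    [[0,0,0],[0,0,0],0],
    [[0,0,0],[0,0,0],0],
  ],
)

```text
clock: 55.4
ee_pos: [0.547, 0.0279, 0.0613]
ee_rot: [-0.0, 0.999, -0.053, 0.0]
force: [0.1, -0.1, 0.2]
opening: 0.0001
```

Request:
send_rows(
  commands=[
    [[0,0,0],[2,0,0],0],
    [[0,0,0],[2,0,0],0],
    [[0,0,0],[0,0,0],0],
    [[0,0,0],[0,0,0],0],
  ],
)

```text
clock: 55.73
ee_pos: [0.5476, 0.0278, 0.0611]
ee_rot: [0.0, 0.999, -0.052, -0.003]
force: [-9.9, 1.4, 6.5]
opening: -0.0001
```

Home stop felt. I back off, raise clear and check.

Request:
send_rows(
  commands=[
    [[0,0,0],[-10,0,0],0],
    [[0,0,0],[-8,0,-30],0],
    [[0,0,0],[-10,0,-40],0],
    [[0,0,0],[-20,0,-35],0],
    [[0,0,0],[-20,0,-35],0],
    [[0,0,0],[-20,0,-20],0],
    [[0,0,0],[0,0,0],0],
    [[0,0,0],[0,0,0],0],
    [[0,0,0],[0,0,0],0],
  ],
)

```text
clock: 56.48
ee_pos: [0.4636, 0.0363, 0.221]
ee_rot: [0.0, 0.999, -0.053, 0.0]
force: [0.7, 1.2, 0.6]
opening: 0.0002
```

```bash
python3 - <<'E'
from h import *
p=snap('wrist','w32');go()
c,s=np.cos(-.108),np.sin(-.108)
W=lambda x,y,z:(.6593+c*x-s*y,.014+s*x+c*y,z)
print(proj(p,[W(-.095,0,.076),W(-.05,.103,.032),W(-.05,-.103,.032)]))
import look
t=grab_frame('scene');cv2.imwrite('pics/s3.png',cv2.resize(t['img'][80:280,120:320],None,fx=4,fy=3,interpolation=cv2.INTER_CUBIC))
E
```

```text
t 56.53 pos [0.4635 0.0363 0.2205] psi -0.106 op 0.0 F [ 0.3  0.5 -0.4]
[[261.77135471  57.91835986]
 [139.7409752    7.72424505]
 [383.74281872   8.21821604]]
box [ 373  206   61   75 3189] ((403.7212829589844, 243.12692260742188), (58.67570877075195, 71.65453338623047), 3.2704880237579346) [ 0.423 -0.316  0.03 ]
[[0.33, -0.222], [0.53, -0.247], [0.516, -0.412], [0.317, -0.384]]
```

View pics/w32.png

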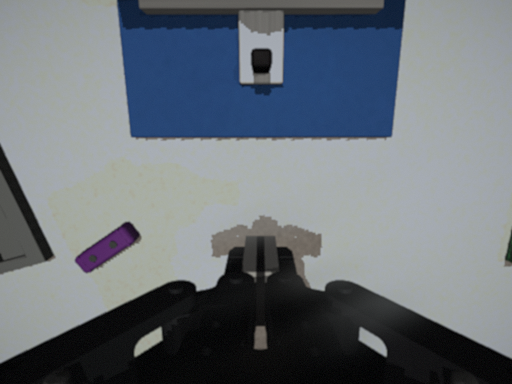

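View pics/s3.png

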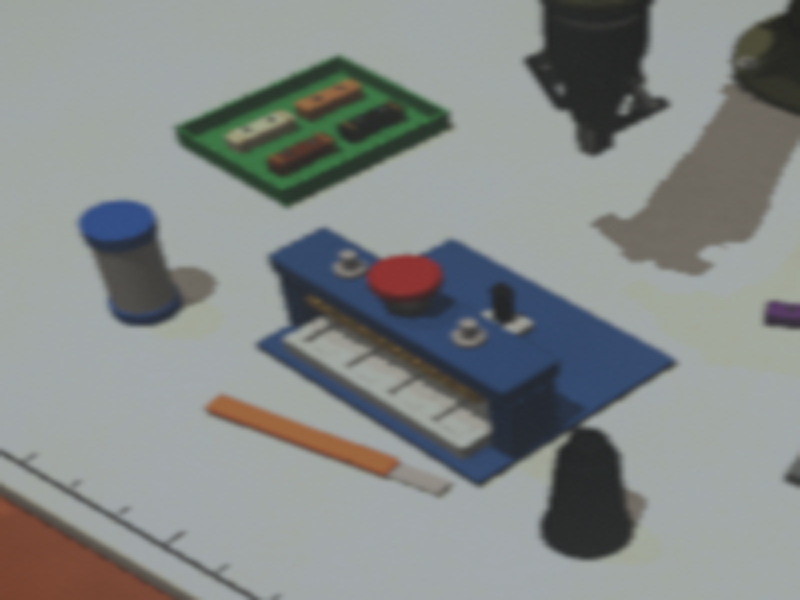

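View pics/tl.png

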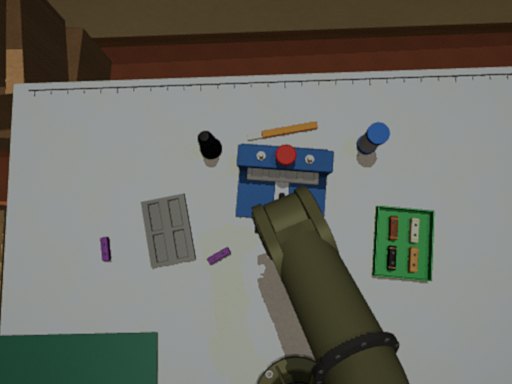

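```bash
python3 -c "
from cell import ticket
print(ticket.close_job())"
```

```text
the job is handed in; nothing more can be done
None
```

I marked all four toggles (ivory, tan, brown, black) and laid them in the green box, then handed the job in at about 57 s. No verdict is reported. I left the purple look-alikes alone.

- **Pressing:** All four toggles showed in their nests, and the shuttle's front edge was within about 1 px of where it should be when home. I held the knob at its stop for about 1.5 s. The force reached 14 N and the tool stopped going down, and the picture showed the die resting on the toggles.
- **End state:** The last pictures show all four toggles lying flat inside the box in two rows of two. The shuttle is empty and home: I felt the stop at about 10 N, and the picture agrees to within a few px. The plunger is up and the arm is clear.
- **Bystanders:** The cone, spool and seam ripper look to be where they started.
- **Disturbances:** The box had been knocked about 3 cm at some point before pressing, so I measured it again before placing. I never saw the grip slacken.

No checks failed.

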